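# Empty the candy dish into the tilt-out bin and put its lid on

## Robot

A 7-joint arm with a two-finger parallel gripper is mounted at the origin on the work surface. World frame = base frame: x ahead of the robot, y to its left, z up, the work surface at z = 0. Lengths are in m, angles in rad, forces in N, time in s.
With the tool pointing down it reaches from about 0.4 to 0.9 m from the base axis. Payload 5.5 kg.
Tool frame: the origin (TCP) lies at the very end of the fingers, on their centre line; the grasp point (between the pads) lies 19 mm behind it; z points along the fingers, y is the direction in which the jaws open and shut (so a half turn about z gives the same grasp; the last joint's range is limited). The gripper opens to 92 mm and grips with 3 to 60 N. Pads are 19 mm wide; open, the fingers measure 130 mm over their backs; the gripper's body (75 mm by 190 mm) begins 47 mm behind the grasp point.
Start: joints at [1.428, 0.501, -0.427, 1.55, 0.221, 1.138, -0.21], TCP at [0.257, -0.597, 0.2] pointing down, gripper open.
Joint ranges: [-2.88, 2.88], [-0.31, 2.03], [-1.54, 1.56], [0.2, 2.42], [-1.41, 4.55], [0.19, 2.02], [-2.57, 2.57]. Speed limits (rad/s): [2.57, 2.57, 3.14, 3.14, 3.14, 3.14, 3.14].

## Interface

Orientations are given as [roll, pitch, yaw] about the fixed x, y, z axes, in that order (R = Rz(yaw) Ry(pitch) Rx(roll)).
In Python, from cell import arm, read_camera, camera_params gives the robot as it stands. The module is installed in compiled form; this text tells all that it offers.
- The arm moves only by the shell command python3 -m jog 'ROWS'. ROWS is JSON, one flat list of numbers, 7 for each row, row after row: the shift along the tool's x, y, z in units of 40 mm (1.0 is 40 mm), then the turn, a rotation vector about the tool's x, y, z in units of 8 degrees (1.0 is 8 degrees), then the finger opening in mm, from 0 to 91.8. In form: [x, y, z, ax, ay, az, claw, x, y, z, ax, ay, az, claw, ...]. A call has 1 to 20 rows; each row is the pose to reach, as a shift and turn from the pose commanded when the call began, along the tool's axes at that moment; what a row does not reach only later rows make up. A row lasts 1/10 s, in which the tool goes at most 50 mm and 8.59 degrees, less where a joint would pass 70% of its speed; a pose out of reach is approached as far as the arm can. A call with a gripper value outside its range is refused whole. The fingers move at their own pace and stop on an object; the grip force is fixed at half the most. Time passes only in rows, so rows that repeat a pose let the fingers close. It gives the time, the measured TCP pose, the force and the opening at its end, in the units of the state.
- arm.state(): the state, without advancing time (a new reading comes with each control period).
- read_camera(name): name is "scene" or "top" or "wrist"; returns the picture (420x560x3 uint8, red, green, blue); there is no depth.
- camera_params(name): a dict with "mtx" (3x3 intrinsics, pixels), "view" (4x4, takes a point from world to camera coordinates); the wrist camera has in their place "tool_from_camera" (4x4, takes a point from camera to tool coordinates, whose origin is the TCP and whose axes are the flange's). Camera axes: x right, y down, z forward; pixel columns grow to the right and rows downward; lengths in m; the calibration is good to about 2 mm. The wrist camera is an equidistant fisheye: a pixel r from the principal point sees the ray r / f radians off the axis. A picture is of the moment at which its call begins: read the wrist's pose just before it. camera_params takes no time and is no camera call.
- arm.close_job(): hands the job in, once; it reports no verdict.
The state is a dict: "time": time; "joint_pos": joint angles; "joint_vel": joint speeds; "tau": joint torques, N m; "eef_pos": TCP position; "orientation": TCP orientation; "force": force on the tool from outside, world axes, zero at the start; "torque": the same for the moment, N m; "opening": finger opening in m.
Only numpy, scipy, OpenCV 4.12 (cv2) and the standard library are available. Lean on these libraries where they do the work, as an engineer would, in place of code of your own. Each camera call takes 0.05 s, during which the arm holds its last target. There are 200 camera calls.

## Task

Put away the walnuts left in the candy dish: pull the front of the tilt-out bin all the way out to its stop, empty every walnut from the dish into the bin, and push the front fully shut again. Stand the empty dish back upright on the worktop and set its lid on it, knob up, so that it sits down inside the rim, level all round. Do not drop the dish or the lid, and leave the kettle, the teacup and the spatula where they are.

Things in the scene. Friction and masses are not known exactly. Their poses are not given: they have to be found in the camera images.
- bin: white sheet-metal case of the tilt-out bin, fixed, 190 deep x 260 wide x 205 high mm, walls 10 mm, its front side open behind the wooden front. Origin: centre of its underside; own -x is the outward direction of the front, y along its width, z up. It stands to the robot's right, front roughly towards +y. The case's front top edge is straight above the hinge line.
- bin_front (a joint): tilt in rad of the bin's front with its hopper about a level hinge along the front's lower edge: 0 = shut (upright, flush on the case), 0.70 = the stop, top edge tilted out. A stiff hinge that stays where it is left (about 0.3 N m, 2 to 4 N at the knob). Starts ajar by 0 to 0.08.
- bin_hinge (a point): middle of the hinge line, 95 mm in front of the case's centre, 12 mm up. Axes tilt with the front: z up along it, x into the case. In them the light-wood panel fills x -12..0, y +-130, z 0..190 mm; behind it a hopper open on top: x 0..134, y +-109, floor z 6, back wall 110 high, cheeks 180 in radius. Fully out, the panel's top inner edge is 122 mm out from the hinge line, 157 mm above the worktop.
- bin_knob (a point): centre of the head of the round steel knob on the bin's front, where to grip: head diameter 30 mm, 20 mm long, axis square to the front, 26 to 46 mm out from the panel's outer face, on a 14 mm stem. In the hinge axes at x -48, y 0, z +172 mm (18 mm below the panel's top edge). Same axes as bin_hinge.
- dish: round cream melamine candy dish, flared: outside diameter 96 mm at the foot, 150 mm at the rim, 50 mm high, wall and floor 6 mm. Two flat lug handles along its own +-y, each 46 mm wide (along x), 9 mm thick (36 to 45 mm up), reaching 100 mm from the axis; lug middle 86 mm out, 40.5 mm up. Origin: centre of the foot, z up. 0.25 kg. Stands on the worktop, five walnuts in it.
- lid: round cream melamine lid, knob up on the worktop. Flange 154 mm across, its underside 8 mm above the origin; below it a tapered plug (126 to 117 mm across, 8 deep) fits inside the dish's rim with 3 to 4 mm play. Knob head 30 mm across, 31 to 50 mm above the origin; neck 20 mm; lid top 16 mm up. Origin: centre of the plug's underside; seated it is 42 mm above the dish's. 0.16 kg.
- walnut1: a walnut, 33 mm thick and 38 mm long, about 13 g, in the dish at the start; origin at its middle. It rolls.
- walnut2: a walnut, 33 mm thick and 38 mm long, about 13 g, in the dish at the start; origin at its middle. It rolls.
- walnut3: a walnut, 33 mm thick and 38 mm long, about 13 g, in the dish at the start; origin at its middle. It rolls.
- walnut4: a walnut, 33 mm thick and 38 mm long, about 13 g, in the dish at the start; origin at its middle. It rolls.
- walnut5: a walnut, 33 mm thick and 38 mm long, about 13 g, in the dish at the start; origin at its middle. It rolls.
- kettle: electric kettle, steel with black lid, base and handle, 165 mm base diameter, 214 mm high, lid latched shut; loose, to be left alone. Origin: centre of its underside.
- teacup: glass teacup, 84 mm mouth, 62 mm high, small ear handle; loose, to be left alone. Origin: centre of its underside.
- spatula: orange silicone spatula, 280 mm long, lying flat along its own x; loose, to be left alone. Origin: on its underside, near the middle of its length.
There are look-alikes about, which are no part of the job. Leave any green, pink or turquoise look-alike of the lid alone.

How it is judged:
By the outcome, as a careful person would: the job done as asked, in the order asked, and still so for the second after the job is handed in, with the robot touching nothing.
It also fails if it takes over 72 s, if anything falls off the work surface, if the arm or the gripper's body presses on something with over 40 N, if the wrist force passes 120 N, or if a joint passes its speed limit or range.

## Working session

There is one attempt and no reset: what is moved stays moved. The work goes in short steps, Python scripts to look and compute and a shell command to move; the robot and the scene stay as the last step left them, time stands still between calls to the robot, and variables do not carry over. Pictures are saved under pics/ and viewed, about 8 in all and at most 12, crops included, and the job is handed in when it is done.

```bash
mkdir -p pics; ls; python3 - <<'E'
from cell import arm, read_camera, camera_params
import cv2, numpy as np
s=arm.state(); print(s['time'],s['eef_pos'],s['orientation'],s['force'],s['opening'])
ims=[]
for n in ("scene","top"):
    im=read_camera(n)[:,:,::-1].copy(); cv2.imwrite(f"pics/{n}0.png",im); ims.append(im)
    p=camera_params(n); print(n,np.round(p['mtx'],1).tolist(),np.round(p['view'],3).tolist())
p=camera_params("wrist");print({k:np.round(v,3).tolist() for k,v in p.items()})
E
```

```text
pics
0.0 [ 0.2562449  -0.59654695  0.1985663 ] [-3.13965299e+00 -6.93461167e-05  4.05829219e-01] [ 0.76629015 -0.01531217  0.10539047] 0.09180090548787072
scene [[495.4, 0.0, 285.8], [0.0, 495.4, 206.4], [0.0, 0.0, 1.0]] [[-0.382, 0.924, -0.005, 0.218], [0.579, 0.235, -0.781, -0.21], [-0.72, -0.301, -0.625, 1.692], [0.0, 0.0, 0.0, 1.0]]
top [[425.9, 0.0, 281.7], [0.0, 425.9, 204.6], [0.0, 0.0, 1.0]] [[0.018, -1.0, 0.003, -0.044], [-0.999, -0.018, -0.047, 0.503], [0.047, -0.002, -0.999, 1.491], [0.0, 0.0, 0.0, 1.0]]
{'mtx': [[325.192, 0.0, 279.473], [0.0, 325.192, 206.537], [0.0, 0.0, 1.0]], 'tool_from_camera': [[0.0, -0.96, -0.281, 0.077], [1.0, 0.0, 0.0, 0.001], [-0.0, -0.281, 0.96, -0.184], [0.0, 0.0, 0.0, 1.0]]}
```

View pics/scene0.png

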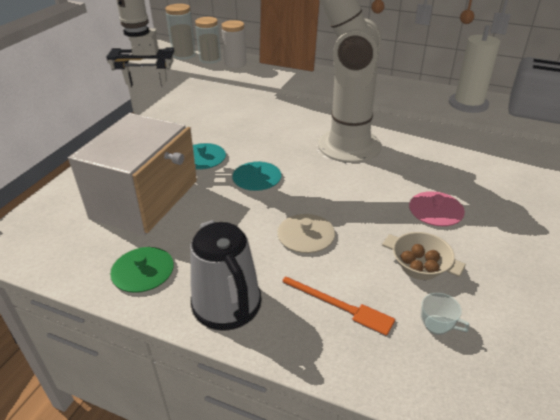

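View pics/top0.png

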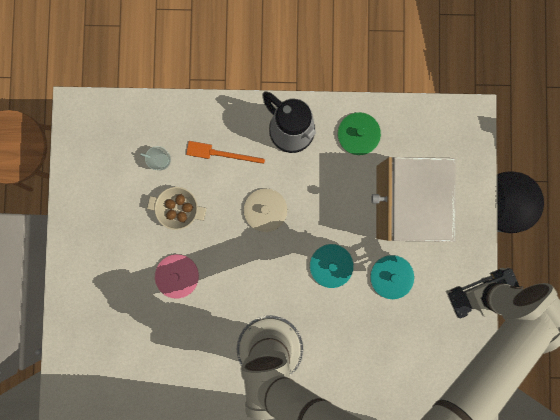

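```bash
cat > h.py <<'E'
import numpy as np, cv2
from scipy.spatial.transform import Rotation as Ro
from cell import arm, read_camera, camera_params
def ray(cam,px):
    p=camera_params(cam); V=np.array(p['view']); K=np.array(p['mtx'])
    d=V[:3,:3].T@np.linalg.inv(K)@np.array([px[0],px[1],1.]); return -V[:3,:3].T@V[:3,3], d/np.linalg.norm(d)
def onz(cam,px,z):
    o,d=ray(cam,px); return o+d*(z-o[2])/d[2]
def tri(a,pa,b,pb):
    o1,d1=ray(a,pa);o2,d2=ray(b,pb)
    t=np.linalg.lstsq(np.c_[d1,-d2],o2-o1,rcond=None)[0]; p,q=o1+d1*t[0],o2+d2*t[1]
    return (p+q)/2,np.linalg.norm(p-q)
def proj(cam,P):
    p=camera_params(cam);V=np.array(p['view']);c=V[:3,:3]@P+V[:3,3];u=np.array(p['mtx'])@c;return u[:2]/u[2]
def pose():
    s=arm.state(); return np.array(s['eef_pos']),Ro.from_euler('xyz',s['orientation'])
def tool(zdir,ydir):   # tool orientation with z along zdir, jaws along ydir
    z=np.array(zdir,float);z/=np.linalg.norm(z);y=np.array(ydir,float);y-=z*(z@y);y/=np.linalg.norm(y)
    return Ro.from_matrix(np.c_[np.cross(y,z),y,z])
def row(P,R,cur=None):
    p,r=cur or pose(); d=r.inv().apply(np.array(P)-p)/.04; a=(r.inv()*R).as_rotvec(degrees=True)/8
    return np.round(np.r_[d,a],3).tolist()
def wray(px,cur=None):
    p,r=cur or pose();c=camera_params('wrist');K=np.array(c['mtx']);T=np.array(c['tool_from_camera'])
    v=(np.array(px)-K[:2,2])/K[0,0];t=np.linalg.norm(v);d=np.r_[v/t*np.sin(t),np.cos(t)] if t>0 else np.array([0,0,1.])
    return p+r.apply(T[:3,3]), r.apply(T[:3,:3]@d)
def wz(px,z,cur=None):
    o,d=wray(px,cur);return o+d*(z-o[2])/d[2]
E
python3 - <<'E'
import cv2,numpy as np
t=cv2.imread('pics/top0.png');
def c(x,y,w,h): return cv2.resize(t[y:y+h,x:x+w],(400,300),interpolation=cv2.INTER_CUBIC)
a=np.vstack([np.hstack([c(136,178,80,60),c(225,178,80,60)]),np.hstack([c(365,150,120,90)[:, :],c(365,180,80,60)])])
cv2.imwrite('pics/c1.png',a)
hsv=cv2.cvtColor(t,cv2.COLOR_BGR2HSV)
for x,y in [(256,100),(100,250),(176,192),(152,205),(250,200),(275,215),(261,209),(385,180),(425,200)]: print((x,y),hsv[y,x])
E
```

```text
(256, 100) [ 21  39 195]
(100, 250) [ 24  38 187]
(176, 192) [ 21  59 152]
(152, 205) [ 21  62 186]
(250, 200) [ 22  63 179]
(275, 215) [ 21  58 194]
(261, 209) [ 23  58 177]
(385, 180) [ 16 115  82]
(425, 200) [ 20  34 180]
```

View pics/c1.png

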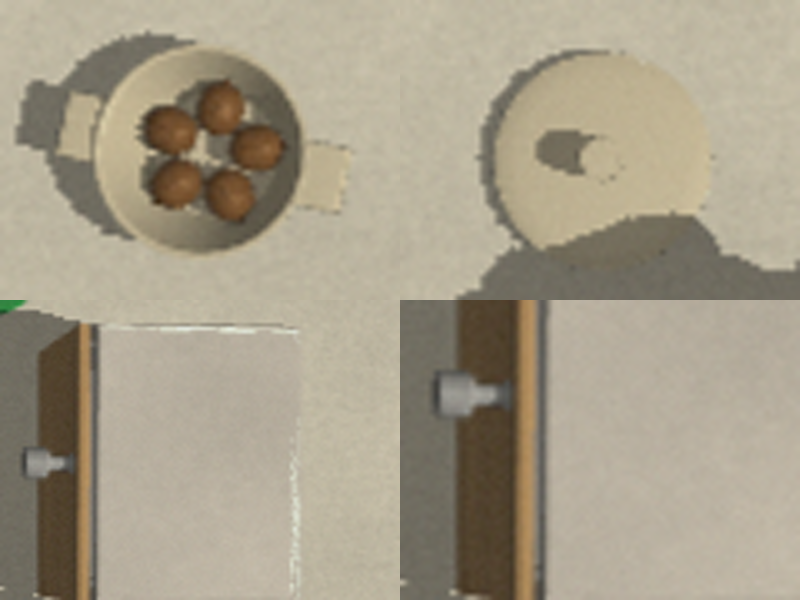

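```bash
python3 - <<'E'
from h import *
t=cv2.imread('pics/top0.png');hsv=cv2.cvtColor(t,cv2.COLOR_BGR2HSV)
r=lambda v:np.round(v,4).tolist()
# bright wood strip = panel top edge
m=((hsv[...,1]>90)&(hsv[...,2]>120)&(hsv[...,0]<25)).astype(np.uint8)*255
m[:, :380]=0;m[:,398:]=0;m[:150]=0;m[250:]=0
ys=[];xs=[]
for y in range(150,250):
    q=np.where(m[y])[0]
    if len(q)>=2: ys.append(y);xs.append(q.mean())
k=np.polyfit(ys,xs,1);print('strip y',min(ys),max(ys),'x=',k)
A=onz('top',(np.polyval(k,min(ys)-.5),min(ys)-.5),.2);B=onz('top',(np.polyval(k,max(ys)+.5),max(ys)+.5),.2)
print('panel top ends',r(A),r(B),'len',np.linalg.norm(A-B),'normal ang',np.arctan2((A-B)[1],(A-B)[0]))
# knob
print('knob tri',[r(v) for v in tri('top',(376,199),'scene',(172.5,158.5))], 'onz',r(onz('top',(376,199),.184)))
# dish, lid
s=((hsv[...,1]>50)&(hsv[...,0]<30)).astype(np.uint8)*255
for n,(x,y),z in [('dish',(176,208),.05),('lid',(265,209),.012)]:
    w=np.zeros_like(s);cv2.circle(w,(x,y),34 if n=='dish' else 26,255,-1);w&=s
    w=cv2.morphologyEx(w,cv2.MORPH_CLOSE,np.ones((3,3)))
    c=max(cv2.findContours(w,0,1)[0],key=cv2.contourArea);f=cv2.morphologyEx(cv2.drawContours(np.zeros_like(s),[c],-1,255,-1),cv2.MORPH_OPEN,cv2.getStructuringElement(2,(25,25)))
    c=max(cv2.findContours(f,0,1)[0],key=cv2.contourArea);e=cv2.fitEllipse(c);print(n,e,r(onz('top',e[0],z)))
l1,l2=onz('top',(152,203.2),.045),onz('top',(201.4,213.4),.045);print('lugs',r(l1),r(l2),np.linalg.norm(l1-l2),r((l1+l2)/2),np.arctan2(*(l1-l2)[1::-1]))
print('lid knob',r(onz('top',(265.4,209.4),.05)))
for n,px in [('cup',(157,158)),('kettle top',(293,117)),('spat',(200,150)),('spat2',(263,161)),('pink',(177,275)),('teal',(331,265)),('teal2',(392,277)),('green',(359,133))]:print(n,r(onz('top',px,.2 if 'ket' in n else .01)))
E
```

```text
strip y 157 240 x= [-9.42593905e-03  3.91644858e+02]
panel top ends [0.6504, -0.3681, 0.2] [0.3902, -0.3673, 0.2] len 0.26022606791068903 normal ang -0.0030750147809750846
knob tri [[0.5219, -0.3356, 0.1779], 0.0125] onz [0.5184, -0.3287, 0.184]
dish ((175.49200439453125, 207.8619384765625), (41.58171081542969, 42.83638000488281), 97.27328491210938) [0.4838, 0.3304, 0.05]
lid ((264.95599365234375, 209.8350372314453), (41.771610260009766, 42.466094970703125), 86.48014831542969) [0.484, 0.0244, 0.012]
lugs [0.4986, 0.4131, 0.045] [0.4665, 0.2419, 0.045] 0.17417034197095982 [0.4826, 0.3275, 0.045] 1.3857018142093618
lid knob [0.4842, 0.0215, 0.05]
cup [0.661, 0.4111, 0.01]
kettle top [0.7687, -0.0642, 0.2]
spat [0.6925, 0.2594, 0.01]
spat2 [0.6573, 0.0349, 0.01]
pink [0.25, 0.328, 0.01]
teal [0.2945, -0.2113, 0.01]
teal2 [0.2565, -0.4259, 0.01]
green [0.7641, -0.3051, 0.01]
```

```bash
python3 - <<'E'
from h import *
R=tool([0,0,-1],[1,0,0])
print(row([.30,-.5,.34],R));print(row([.5195,-.327,.30],R));print(row([.5195,-.327,.163],R))
E
```

```text
[1.958, -1.794, -3.53, -0.011, -0.008, -8.344]
[8.707, -3.599, -2.526, -0.011, -0.008, -8.344]
[8.706, -3.593, 0.899, -0.011, -0.008, -8.344]
```

```bash
python3 -m jog '[0,0,-3.5,0,0,-2,60, 0,0,-3.5,0,0,-4,60, 1.9,-1.8,-3.5,0,0,-6,60, 8.71,-3.6,-3.2,0,0,-8.34,60, 8.71,-3.6,-3.2,0,0,-8.34,60, 8.71,-3.6,-3.2,0,0,-8.34,60, 8.71,-3.6,-3.2,0,0,-8.34,60, 8.71,-3.6,-3.2,0,0,-8.34,60, 8.71,-3.6,-3.2,0,0,-8.34,60, 8.71,-3.6,-3.2,0,0,-8.34,60, 8.71,-3.6,-3.2,0,0,-8.34,60, 8.71,-3.6,-1.2,0,0,-8.34,60, 8.71,-3.6,-1.2,0,0,-8.34,60, 8.71,-3.6,-1.2,0,0,-8.34,60]'
python3 - <<'E'
from h import *
cur=pose();im=read_camera('wrist')[:,:,::-1];cv2.imwrite('pics/w1.png',im);s=arm.state();print(np.round(s['joint_pos'],3),s['force'],cur[0])
E
```

```text
time: 1.5
eef_pos: [0.5159, -0.3269, 0.2425]
orientation: [-3.133, -0.005, 1.57]
force: [-1.6, -0.0, 0.3]
opening: 0.0597
[ 1.081  0.467 -0.768  1.585  0.337  1.233  0.25 ] [-0.57973335 -0.12742265  0.26792279] [ 0.51588624 -0.32686466  0.24249234]
```

View pics/w1.png

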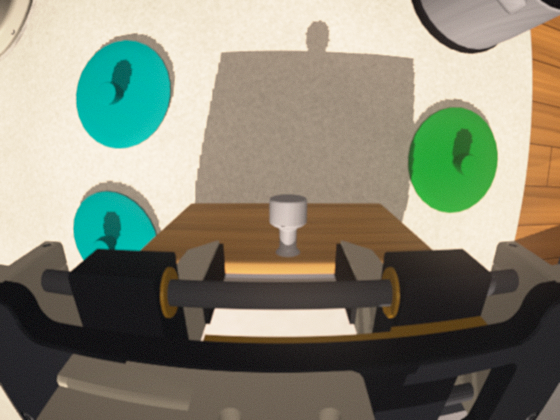

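```bash
python3 - <<'E'
from h import *
print(wz((288,208),.185), wz((288,211),.182))
K=[.519,-.327,.163]
print(row([.519,-.328,.163],tool([0,0,-1],[1,0,0])))
E
```

```text
[ 0.52538987 -0.32453533  0.185     ] [ 0.52547497 -0.32791737  0.182     ]
[-0.02, 0.04, 2.064, -0.031, -0.018, -0.009]
```

```bash
python3 -m jog '[0,0.12,0,0,0,0,60, 0,0.12,1,0,0,0,60, 0,0.12,2,0,0,0,60, 0,0.12,2,0,0,0,60, 0,0.12,2,0,0,0,0, 0,0.12,2,0,0,0,0, 0,0.12,2,0,0,0,0, 0,0.12,2,0,0,0,0, 0,0.12,2,0,0,0,0, 0,0.12,2,0,0,0,0]'
```

```text
time: 2.55
eef_pos: [0.5228, -0.3276, 0.1679]
orientation: [-3.138, 0.0, 1.57]
force: [-12.0, 1.6, 10.9]
opening: 0.0165
```

```bash
python3 - <<'E'
from h import *
im=read_camera('wrist')[:,:,::-1];im2=read_camera('scene')[:,:,::-1]
a=cv2.resize(im[150:350,170:400],None,fx=2.3,fy=2.3);b=cv2.resize(im2[90:230,80:220],None,fx=2,fy=2)
o=np.zeros((460,810,3),np.uint8);o[:,:529]=a[:460,:529];o[:280,529:809]=b;cv2.imwrite('pics/w2.png',o)
s=arm.state();print(s['opening'],s['force'],s['eef_pos'])
E
```

```text
0.00889040438517403 [-7.25129945  1.6298884  23.26643793] [ 0.52269599 -0.3276672   0.16927845]
```

View pics/w2.png

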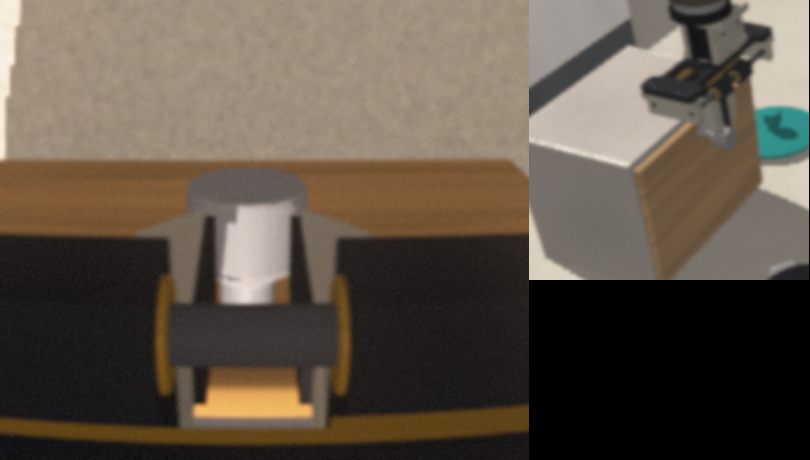

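```bash
python3 -m jog '[0,0,0,0,0,0,60, 0,0,0,0,0,0,60, 0,0,0,0,0,0,60, 0,0,0,0,0,0,60]'; python3 -m jog '[0,0,0.3,0,0,0,60, 0,0,0.3,0,0,0,60, 0,0,0.3,0,0,0,60]'
python3 - <<'E'
from h import *
p=pose();print(p[0],arm.state()['force'])
im=read_camera('wrist')[:,:,::-1];im2=read_camera('scene')[:,:,::-1]
a=cv2.resize(im[150:350,170:400],None,fx=2.3,fy=2.3);b=cv2.resize(im2[90:230,80:220],None,fx=2,fy=2)
o=np.zeros((460,810,3),np.uint8);o[:,:529]=a[:460,:529];o[:280,529:809]=b;cv2.imwrite('pics/w3.png',o[:,:800])
E
```

```text
time: 3.05
eef_pos: [0.5242, -0.3273, 0.1673]
orientation: [-3.141, -0.0, 1.57]
force: [-0.2, -0.4, 0.6]
opening: 0.0365
time: 3.35
eef_pos: [0.5239, -0.327, 0.1545]
orientation: [-3.14, -0.001, 1.57]
force: [0.8, -0.3, 0.0]
opening: 0.0583
[ 0.5238986  -0.32700518  0.15448036] [ 0.76515994 -0.26400904  0.01131725]
```

View pics/w3.png

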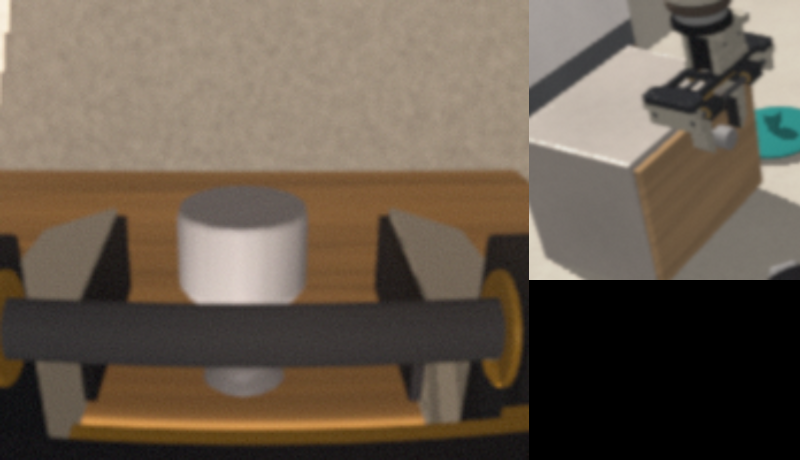

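```bash
python3 - <<'E'
from h import *
R=tool([0,0,-1],[1,0,0])
o1,d1=wray((288,200.5),(np.array([.5159,-.3269,.2425]),Ro.from_euler('xyz',[-3.133,-.005,1.57])))
o2,d2=wray((275.2,240),(np.array([.5239,-.327,.1545]),Ro.from_euler('xyz',[-3.14,-.001,1.57])))
t=np.linalg.lstsq(np.c_[d1,-d2],o2-o1,rcond=None)[0];print(o1+d1*t[0],o2+d2*t[1])
for n,px in (('w3 tipL',(170+125/2.3,150+212/2.3)),):print(wz(px,.1545))
print(wz((170+243/2.3,150+375/2.3),.175))
E
```

```text
[ 0.52351407 -0.32185698  0.16673723] [ 0.52264865 -0.3216442   0.16666392]
[ 0.49150419 -0.32882838  0.1545    ]
[ 0.52342902 -0.36718294  0.175     ]
```

```bash
python3 -m jog '[-0.08,0,0.18,0,0,0,60, -0.08,0,0.18,0,0,0,0, -0.08,0,0.18,0,0,0,0, -0.08,0,0.18,0,0,0,0, -0.08,0,0.18,0,0,0,0, -0.08,0,0.18,0,0,0,0, -0.08,0,0.18,0,0,0,0, -0.08,0,0.18,0,0,0,0]'
```

```text
time: 4.25
eef_pos: [0.5216, -0.3306, 0.1483]
orientation: [-3.136, -0.0, 1.569]
force: [-8.0, 0.6, 5.7]
opening: 0.0286
```

```bash
python3 -m jog '[0,0,0,0,0,0,0,0,0,0,0,0,0,0]'
```

```text
time: 4.45
eef_pos: [0.5216, -0.3306, 0.1483]
orientation: [-3.136, -0.0, 1.569]
force: [-8.1, 2.1, 5.3]
opening: 0.0289
```

```bash
python3 -m jog '[0,-0.03,0,0,0,0,0, 0.167,-0.03,0.07,0,-0.358,0,0, 0.333,-0.03,0.143,0,-0.716,0,0, 0.65,-0.03,0.318,0,-1.432,0,0, 0.949,-0.03,0.525,0,-2.149,0,0, 1.225,-0.03,0.76,0,-2.865,0,0, 1.475,-0.03,1.02,0,-3.581,0,0, 1.7,-0.03,1.305,0,-4.297,0,0, 1.7,-0.03,1.305,0,-4.297,0,0, 1.7,-0.03,1.305,0,-4.297,0,0]'
```

```text
time: 5.45
eef_pos: [0.5217, -0.2581, 0.0942]
orientation: [-3.136, 0.596, 1.577]
force: [-9.7, 10.2, 5.9]
opening: 0.0288
```

```bash
python3 -m jog '[0.1,0,0.04,0,-0.2,0,0, 0.167,0,0.07,0,-0.358,0,0, 0.167,0,0.07,0,-0.358,0,0]'; python3 -m jog '[0.1,0,0.04,0,-0.2,0,0, 0.167,0,0.07,0,-0.358,0,0, 0.167,0,0.07,0,-0.358,0,0]'
python3 - <<'E'
from h import *
for n in('top','scene'):cv2.imwrite(f'pics/{n}1.png',read_camera(n)[:,:,::-1])
E
```

```text
time: 5.75
eef_pos: [0.5217, -0.2549, 0.0892]
orientation: [-3.137, 0.646, 1.574]
force: [-10.3, 12.5, 7.6]
opening: 0.0289
time: 6.05
eef_pos: [0.5217, -0.2563, 0.0891]
orientation: [-3.14, 0.709, 1.568]
force: [-17.0, 11.8, 34.1]
opening: 0.0292
```

```bash
python3 - <<'E'
from h import *
t=cv2.imread('pics/top1.png')
print('expect inner edge px',proj('top',np.array([.40,-.259,.157])),proj('top',np.array([.64,-.259,.157])),'outer',proj('top',np.array([.64,-.259+.0092,.157-.0077])))
s=cv2.imread('pics/scene1.png')
o=np.zeros((480,800,3),np.uint8);o[:,:480]=cv2.resize(t[145:265,340:460],(480,480),interpolation=2);o[:320,480:]=cv2.resize(s[90:250,70:230],(320,320));cv2.imwrite('pics/c2.png',o)
E
```

```text
expect inner edge px [351.90699216 236.29023429] [352.69331513 161.24533026] outer [349.43565764 161.54695928]
```

View pics/c2.png

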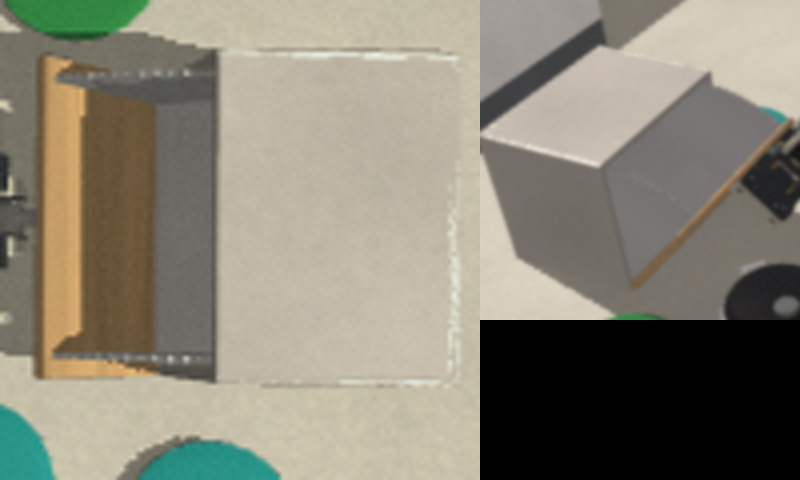

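```bash
python3 -m jog '[0,0,0,0,0,0,70,0,0,0,0,0,0,70,0,0,0,0,0,0,70,0,0,-1,0,0,0,70,0,0,-2,0,0,0,80,0,0,-4,0,0,0,80,0,0,-4,0,0,0,80]'
cat >> h.py <<'E'
D=np.array([.483,.329]);u=np.array([.184,.983])
def grasp(beta,rad=.090,depth=.025,back=0,lift=0,C=D,w=u):
    b=np.radians(beta);z=np.r_[-w*np.sin(b),-np.cos(b)];P=np.r_[C+w*rad,.0405]
    return P+z*(depth-back)+[0,0,lift], tool(z,[w[1],-w[0],0])
E
python3 - <<'E'
from h import *
print(pose()[0],np.round(arm.state()['joint_pos'],3))
print(row(*grasp(45,back=.08,lift=.12)));print(row(*grasp(45,back=.08)))
E
```

```text
time: 6.85
eef_pos: [0.5252, -0.1489, 0.2085]
orientation: [3.137, 0.697, 1.57]
force: [1.7, -0.4, -0.4]
opening: 0.0786
[ 0.525235   -0.14893605  0.208496  ] [ 0.219  0.421 -0.568  1.914  0.914  1.316 -0.79 ]
[11.732, -0.433, -9.535, 0.922, -0.631, 0.973]
[13.659, -0.443, -7.236, 0.922, -0.631, 0.973]
```

```bash
python3 -m jog '[11.7,-0.43,-9.5,0.92,-0.63,0.97,80,11.7,-0.43,-9.5,0.92,-0.63,0.97,80,11.7,-0.43,-9.5,0.92,-0.63,0.97,80,11.7,-0.43,-9.5,0.92,-0.63,0.97,80,11.7,-0.43,-9.5,0.92,-0.63,0.97,80,11.7,-0.43,-9.5,0.92,-0.63,0.97,80,11.7,-0.43,-9.5,0.92,-0.63,0.97,80,11.7,-0.43,-9.5,0.92,-0.63,0.97,80,11.7,-0.43,-9.5,0.92,-0.63,0.97,80,11.7,-0.43,-9.5,0.92,-0.63,0.97,80,11.7,-0.43,-9.5,0.92,-0.63,0.97,80,11.7,-0.43,-9.5,0.92,-0.63,0.97,80,11.7,-0.43,-9.5,0.92,-0.63,0.97,80,11.7,-0.43,-9.5,0.92,-0.63,0.97,80,11.7,-0.43,-9.5,0.92,-0.63,0.97,80]'
python3 - <<'E'
from h import *
print(pose()[0],np.round(arm.state()['joint_pos'],3))
cv2.imwrite('pics/w4.png',read_camera('wrist')[:,:,::-1])
print(row(*grasp(45,back=.08,lift=.12)));print(row(*grasp(45,back=.08)))
E
```

```text
time: 8.35
eef_pos: [0.5068, 0.4439, 0.1904]
orientation: [-3.135, 0.793, 1.384]
force: [1.5, -0.1, -1.0]
opening: 0.0801
[0.50675938 0.44393479 0.19038176] [-1.119  1.153  0.572  0.714 -0.05   2.013 -0.876]
[0.022, -0.021, -0.195, 0.023, 0.005, -0.011]
[2.145, -0.031, 1.925, 0.023, 0.005, -0.011]
```

View pics/w4.png

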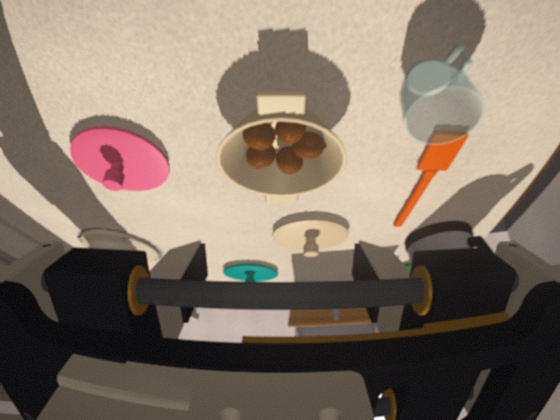

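```bash
python3 - <<'E'
from h import *
for n,p in (('lug near outer',(282,96)),('lug mid',(281.5,103)),('lugL',(258,104)),('lugR',(305.5,104))):print(n,np.round(wz(p,.045),4), 'rad',np.round((wz(p,.045)[:2]-D)@u,4),'lat',np.round((wz(p,.045)[:2]-D)@[u[1],-u[0]],4))
print('far lug',wz((281,198),.045))
E
```

```text
lug near outer [0.5071 0.4311 0.045 ] rad 0.1048 lat 0.0049
lug mid [0.5051 0.4224 0.045 ] rad 0.0959 lat 0.0045
lugL [0.4832 0.4254 0.045 ] rad 0.0948 lat -0.0175
lugR [0.5271 0.4172 0.045 ] rad 0.0948 lat 0.0271
far lug [0.47286435 0.24778255 0.045     ]
```

```bash
python3 -m jog '[1.1,0.04,1,0,0,0,80,2.16,0.05,1.9,0,0,0,80,2.16,0.05,1.9,0,0,0,80,2.16,0.05,2.5,0,0,0,80,2.16,0.05,3.1,0,0,0,80,2.16,0.05,3.6,0,0,0,80,2.16,0.05,3.9,0,0,0,80,2.16,0.05,3.9,0,0,0,80,2.16,0.05,3.9,0,0,0,80]'
python3 - <<'E'
from h import *
print(pose()[0],np.round(arm.state()['joint_pos'],3),grasp(45)[0])
print(row(*grasp(45)))
E
```

```text
time: 9.3
eef_pos: [0.4978, 0.3964, 0.0224]
orientation: [-3.134, 0.789, 1.385]
force: [-0.6, 0.6, 0.1]
opening: 0.0794
[0.49775889 0.3963958  0.02239716] [-1.139  1.227  0.531  0.968 -0.076  1.699 -0.931] [0.49630731 0.40009285 0.02282233]
[0.052, -0.053, -0.067, -0.056, 0.026, -0.004]
```

Reached. Close and check.

```bash
python3 -m jog '[0,0,0,0,0,0,0,0,0,0,0,0,0,0,0,0,0,0,0,0,0,0,0,0,0,0,0,0,0,0,0,0,0,0,0,0,0,0,0,0,0,0,0,0,0,0,0,0,0]'; python3 -m jog '[-0.18,0,-0.18,0,0,0,0,-0.35,0,-0.35,0,0,0,0,-0.35,0,-0.35,0,0,0,0]'
python3 - <<'E'
from h import *
cv2.imwrite('pics/w5.png',read_camera('wrist')[:,:,::-1]);print(arm.state()['torque'])
E
```

```text
time: 10.0
eef_pos: [0.4975, 0.396, 0.0216]
orientation: [-3.135, 0.79, 1.385]
force: [0.6, 0.7, 0.7]
opening: 0.0456
time: 10.3
eef_pos: [0.4983, 0.3968, 0.0433]
orientation: [-3.137, 0.787, 1.383]
force: [0.6, 0.8, -2.2]
opening: 0.0457
[ 1.32052969 -0.39348968  0.07610231]
```

View pics/w5.png

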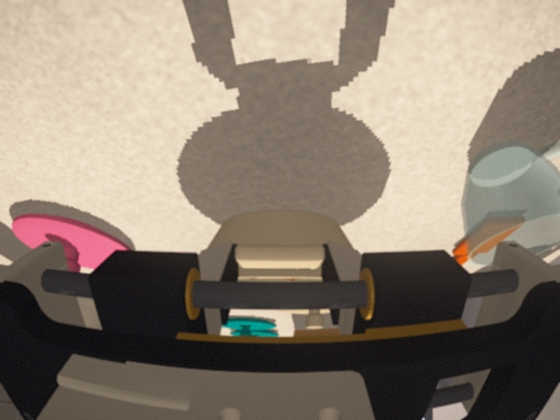

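```bash
cat >> h.py <<'E'
def wproj(P,cur=None):
    p,r=cur or pose();c=camera_params('wrist');K=np.array(c['mtx']);T=np.array(c['tool_from_camera'])
    q=T[:3,:3].T@(r.inv().apply(np.asarray(P)-p)-T[:3,3]);t=np.arctan2(np.hypot(q[0],q[1]),q[2]);v=q[:2]/np.hypot(q[0],q[1])
    return v*t*K[0,0]+K[:2,2]
E
python3 - <<'E'
from h import *
p,R=pose();z=R.apply([0,0,1]);g=p-z*.025
a=np.linspace(0,2*np.pi,72)
for s in (0,5,10,15,20,30,40):
  for h0,r0,nm in ((0,.048,'foot'),(.05,.075,'rim')):
    b=np.radians(s); pts=[]
    for t in a:
        out=-.088+r0*np.cos(t);lat=r0*np.sin(t);up=h0-.0405   # relative to lug grip
        o2=out*np.cos(b)-up*np.sin(b);u2=out*np.sin(b)+up*np.cos(b)
        pts.append(wproj(g+np.r_[u*o2,u2]+lat*np.array([u[1],-u[0],0]),(p,R)))
    pts=np.array(pts);i=pts[:,1].argmin();print(s,nm,np.round(pts[i]),'width',np.round([pts[:,0].min(),pts[:,0].max()]))
E
```

```text
0 foot [278. 224.] width [221. 336.]
0 rim [277. 283.] width [182. 375.]
5 foot [278. 217.] width [221. 336.]
5 rim [277. 281.] width [183. 374.]
10 foot [278. 211.] width [221. 337.]
10 rim [266. 279.] width [184. 373.]
15 foot [278. 205.] width [221. 337.]
15 rim [189. 276.] width [184. 373.]
20 foot [278. 198.] width [220. 337.]
20 rim [263. 266.] width [185. 372.]
30 foot [278. 187.] width [219. 339.]
30 rim [276. 239.] width [185. 372.]
40 foot [281. 165.] width [217. 340.]
40 rim [276. 212.] width [185. 372.]
```

```bash
python3 -m jog '[-0.2,0,-0.2,0,0,0,0,-0.4,0,-0.4,0,0,0,0,-0.6,0,-0.6,0,0,0,0,-0.8,0,-0.8,0,0,0,0,-0.8,0,-0.8,0,0,0,0,-0.8,0,-0.8,0,0,0,0]'
python3 - <<'E'
from h import *
im=read_camera('wrist')[:,:,::-1].copy();cv2.imwrite('pics/w6.png',im)
h=cv2.cvtColor(im,cv2.COLOR_BGR2HSV)
old=cv2.cvtColor(cv2.imread('pics/w5.png'),cv2.COLOR_BGR2HSV)
for y in range(150,262,5):print(y,old[y,280],h[y,280],h[y,250])
E
```

```text
time: 10.95
eef_pos: [0.4982, 0.3968, 0.0875]
orientation: [-3.136, 0.788, 1.384]
force: [0.4, 1.7, -0.0]
opening: 0.0457
150 [ 19  58 128] [ 18  51 131] [ 13  51 139]
155 [ 16  58 128] [ 18  52 133] [ 17  53 131]
160 [ 16  56 133] [ 19  54 136] [ 15  53 135]
165 [ 15  51 131] [ 16  54 132] [ 15  58 133]
170 [ 16  53 125] [ 15  58 137] [ 19  56 136]
175 [ 15  58 132] [ 16  60 135] [ 17  50 133]
180 [ 14  54 127] [ 16  79 135] [ 17  78 131]
185 [ 12  53 130] [ 17  79 145] [ 18  80 141]
190 [ 16  51 131] [ 16  85 144] [ 19  84 142]
195 [ 15  56 127] [ 17  87 143] [ 18  87 144]
200 [ 16  59 121] [ 16  76 147] [ 17  80 143]
205 [ 14  54 133] [ 18  80 146] [ 18  84 143]
210 [ 15  75 129] [ 16  80 144] [ 18  78 143]
215 [ 17  89 129] [ 17  80 144] [ 17  83 145]
220 [ 17  84 130] [ 18  83 144] [ 16  86 146]
225 [ 17  84 130] [ 18  80 147] [ 17  84 145]
230 [ 17  89 132] [ 17  79 145] [ 18  90 145]
235 [ 17  83 129] [ 17  83 145] [ 18  86 145]
240 [ 16  86 134] [ 17  83 110] [ 16  78 111]
245 [ 18  84 122] [ 19  83 111] [ 15  76 111]
250 [ 17  84 143] [ 17  84 149] [ 18  79 151]
255 [ 16  76 154] [ 18  74 158] [ 16  80 157]
260 [ 18  78 193] [ 17  77 189] [ 17  76 194]
```

```bash
python3 -m jog '[0.2,0,0.2,0,0,0,0,0.4,0,0.4,0,0,0,0,0.6,0,0.6,0,0,0,0,0.8,0,0.8,0,0,0,0,1,0,1,0,0,0,0,1.1,0,1.1,0,0,0,0,1.15,0,1.15,0,0,0,0,1.15,0,1.15,0,0,0,0]'; python3 -m jog '[0,0,0,0,0,0,80,0,0,0,0,0,0,80,0,0,0,0,0,0,80,0,0,0,0,0,0,80,0,0,-1,0,0,0,80,0,0,-2,0,0,0,80,-1,0,-3,0,0,0,80,-1,0,-3,0,0,0,80]'
python3 - <<'E'
from h import *
print(pose()[0])
im=read_camera('top')[:,:,::-1];cv2.imwrite('pics/top2.png',im)
a=cv2.resize(im[160:250,130:250],(480,360),interpolation=2)
b=read_camera('wrist')[60:300,120:440,::-1];o=np.zeros((360,800,3),np.uint8);o[:,:480]=a;o[:240,480:]=b;cv2.imwrite('pics/c3.png',o)
E
```

```text
time: 11.8
eef_pos: [0.4967, 0.3948, 0.0222]
orientation: [-3.134, 0.794, 1.384]
force: [-3.0, -0.2, 6.1]
opening: 0.0451
time: 12.6
eef_pos: [0.5109, 0.4541, 0.1402]
orientation: [3.14, 0.784, 1.381]
force: [0.0, 0.0, 0.6]
opening: 0.08
[0.51089482 0.45408511 0.14015306]
```

View pics/c3.png

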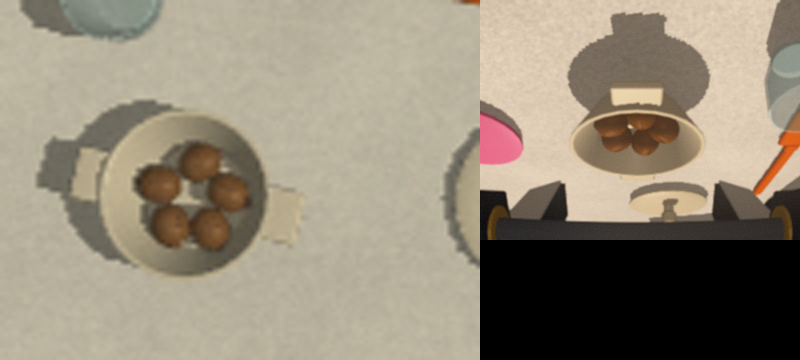

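```bash
python3 - <<'E'
from h import *
k=dict(rad=.082,depth=.028)
print(row(*grasp(33,back=.06,**k)));print(row(*grasp(33,**k)))
E
```

```text
[0.751, -0.085, 1.713, -0.035, 1.504, -0.022]
[1.064, -0.079, 3.18, -0.035, 1.504, -0.022]
```

```bash
python3 -m jog '[0.4,-0.04,0.5,0,0.7,0,80,0.75,-0.04,1.4,0,1.5,0,80,0.75,-0.04,1.71,0,1.5,0,80,0.9,-0.04,2.4,0,1.5,0,80,1.06,-0.04,2.9,0,1.5,0,80,1.06,-0.04,3.18,0,1.5,0,80,1.06,-0.04,3.18,0,1.5,0,80,1.06,-0.04,3.18,0,1.5,0,80]'; python3 -m jog '[0,0,0,0,0,0,0,0,0,0,0,0,0,0,0,0,0,0,0,0,0,0,0,0,0,0,0,0,0,0,0,0,0,0,0,0,0,0,0,0,0,0,0,0,0,0,0,0,0]'
python3 - <<'E'
from h import *
print(row(*grasp(33,rad=.082,depth=.028)), arm.state()['torque'])
E
```

```text
time: 13.5
eef_pos: [0.4953, 0.393, 0.0149]
orientation: [-3.136, 0.581, 1.383]
force: [1.2, 0.5, 0.4]
opening: 0.0795
time: 14.2
eef_pos: [0.4953, 0.393, 0.0149]
orientation: [-3.136, 0.58, 1.383]
force: [0.1, 0.7, 0.0]
opening: 0.0456
[0.004, -0.009, -0.065, -0.048, 0.03, -0.017] [ 0.6614479  -0.35169221  0.16022424]
```

```bash
python3 -m jog '[-0.2,0,-0.3,0,0,0,0,-0.41,0,-0.63,0,0,0,0,-0.6,0,-0.92,0,0,0,0,-0.82,0,-1.26,0,0,0,0,-0.82,0,-1.26,0,0,0,0,-0.82,0,-1.26,0,0,0,0]'
python3 - <<'E'
from h import *
im=read_camera('wrist')[:,:,::-1].copy();b=read_camera('scene')[:,:,::-1].copy();cv2.imwrite('pics/w7.png',im);cv2.imwrite('pics/s7.png',b)
o=np.zeros((420,800,3),np.uint8);o[:,:400]=im[:,80:480];o[:,400:]=cv2.resize(b[140:308,340:500],(400,420),interpolation=2);cv2.imwrite('pics/c4.png',o)
print(arm.state()['force'],arm.state()['torque'])
E
```

```text
time: 14.8
eef_pos: [0.4957, 0.3935, 0.0757]
orientation: [-3.136, 0.579, 1.383]
force: [1.2, 0.1, -3.0]
opening: 0.0455
[-0.04911656  1.0848358  -0.54447689] [ 1.10257721 -0.3681284   0.04678185]
```

View pics/c4.png

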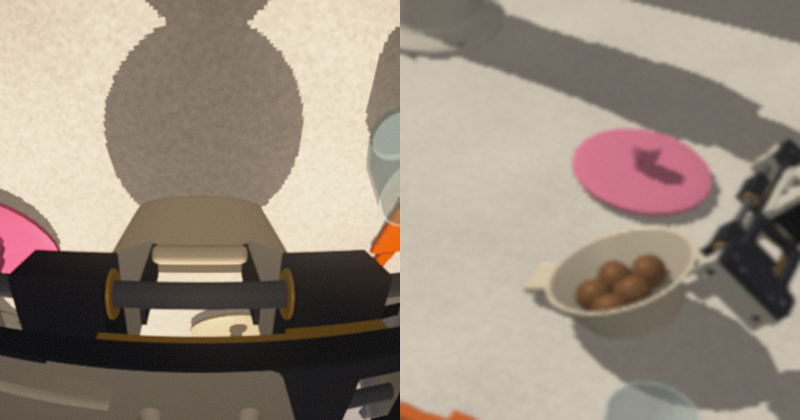

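```bash
cat >> h.py <<'E'
def sag(img,depth=.028,rg=.080,cur=None,prt=True):
    p,R=cur or pose();g=p-R.apply([0,0,1])*depth
    h=cv2.cvtColor(img,cv2.COLOR_BGR2HSV);m=(h[100:250,270:290,1].mean(1)>68);ap=100+next(i for i in range(140) if m[i:i+8].all())
    a=np.linspace(0,2*np.pi,72);best=[]
    for s in range(-10,70):
        b=np.radians(s);mn=1e9
        for t in a:
            out=-rg+.048*np.cos(t);up=-.0405
            P=g+np.r_[u*(out*np.cos(b)-up*np.sin(b)),out*np.sin(b)+up*np.cos(b)]+.048*np.sin(t)*np.array([u[1],-u[0],0])
            mn=min(mn,wproj(P,(p,R))[1])
        best.append((abs(mn-ap),s))
    s=min(best)[1];b=np.radians(s);low=g[2]+min((-rg-.048)*np.sin(b)-.0405*np.cos(b),0)
    print('apex',ap,'sag',s,'lowest foot z',round(low,3))
E
python3 - <<'E'
from h import *
sag(cv2.imread('pics/w7.png'))
E
python3 -m jog '[-0.2,0,-0.3,0,0,0,0,-0.41,0,-0.63,0,0,0,0,-0.41,0,-0.63,0,0,0,0,-0.41,0,-0.63,0,0,0,0]'
python3 - <<'E'
from h import *
c=pose();im=read_camera('wrist')[:,:,::-1].copy();sag(im,cur=c);print(arm.state()['force'])
E
```

```text
time: 15.3
eef_pos: [0.4961, 0.3935, 0.1059]
orientation: [-3.137, 0.579, 1.382]
force: [-0.4, -0.4, -3.2]
opening: 0.0456Traceback (most recent call last):
  File "<stdin>", line 2, in <module>
  File "h.py", line 46, in sag
    mn=min(mn,wproj(P,(p,R))[1])
              ~~~~~^^^^^^^^^
  File "h.py", line 34, in wproj
    p,r=cur or pose();c=camera_params('wrist');K=np.array(c['mtx']);T=np.array(c['tool_from_camera'])
                        ~~~~~~~~~~~~~^^^^^^^^^
ValueError: time passes only in moves, steps and waits
Traceback (most recent call last):
  File "h.py", line 46, in sag
    mn=min(mn,wproj(P,(p,R))[1])
              ~~~~~^^^^^^^^^
  File "h.py", line 34, in wproj
    p,r=cur or pose();c=camera_params('wrist');K=np.array(c['mtx']);T=np.array(c['tool_from_camera'])
                        ~~~~~~~~~~~~~^^^^^^^^^
ValueError: time passes only in moves, steps and waits
```

```bash
sed -i '/^from cell/a import functools\n_cp=camera_params\ncamera_params=functools.lru_cache(None)(lambda n:_cp(n))' h.py
python3 - <<'E'
from h import *
c0=(np.array([.4957,.3935,.0757]),Ro.from_euler('xyz',[-3.136,.579,1.383]))
sag(cv2.imread('pics/w7.png'),cur=c0)
c=pose();im=read_camera('wrist')[:,:,::-1].copy();cv2.imwrite('pics/w8.png',im);cv2.imwrite('pics/s8.png',read_camera('scene')[:,:,::-1]);sag(im,cur=c);print(arm.state()['force'])
E
```

```text
apex 196 sag 33 lowest foot z -0.005
apex 191 sag 38 lowest foot z 0.018
[-1.01546629  0.4895693  -3.17575243]
```

```bash
cat >> h.py <<'E'
def pour(beta,G,depth=.028):
    b=np.radians(beta);z=np.array([0,-np.sin(b),-np.cos(b)]);return np.array(G)+z*depth,tool(z,[1,0,0])
E
python3 - <<'E'
from h import *
print(pose()[0],row([.497,.36,.25],pose()[1]));print(row(*pour(33,(.52,.10,.34))));print(row(*pour(33,(.52,-.20,.34))))
E
```

```text
[0.49519182 0.39293386 0.10450131] [-2.666, 0.181, -2.602, 0.0, 0.0, 0.0]
[-9.14, 2.042, -0.351, -0.78, 0.033, -1.123]
[-15.299, 3.465, 3.685, -0.78, 0.033, -1.123]
```

```bash
python3 -m jog '[-0.4,0.02,-0.4,0,0,0,0,-1.1,0.07,-1.1,0,0,0,0,-1.9,0.12,-1.9,0,0,0,0,-2.7,0.2,-2.5,-0.1,0,-0.15,0,-3.6,0.5,-2.3,-0.2,0,-0.3,0,-4.5,0.8,-2,-0.3,0,-0.45,0,-5.4,1.0,-1.7,-0.4,0,-0.6,0,-6.3,1.2,-1.4,-0.5,0,-0.75,0,-7.2,1.5,-1.1,-0.6,0,-0.9,0,-8.2,1.8,-0.7,-0.7,0,-1,0,-9.14,2.04,-0.35,-0.78,0.03,-1.12,0,-9.9,2.2,0.15,-0.78,0.03,-1.12,0,-10.7,2.4,0.65,-0.78,0.03,-1.12,0,-11.5,2.58,1.2,-0.78,0.03,-1.12,0,-12.3,2.76,1.7,-0.78,0.03,-1.12,0,-13,2.9,2.2,-0.78,0.03,-1.12,0,-13.7,3.1,2.6,-0.78,0.03,-1.12,0,-14.4,3.25,3.1,-0.78,0.03,-1.12,0,-14.9,3.38,3.45,-0.78,0.03,-1.12,0,-15.3,3.46,3.69,-0.78,0.03,-1.12,0]'
python3 - <<'E'
from h import *
u[:]=[0,1];c=pose();im=read_camera('wrist')[:,:,::-1].copy();cv2.imwrite('pics/w9.png',im);cv2.imwrite('pics/t9.png',read_camera('top')[:,:,::-1]);cv2.imwrite('pics/s9.png',read_camera('scene')[:,:,::-1]);sag(im,cur=c);s=arm.state();print(s['force'],np.round(s['joint_pos'],2))
print(row(*pour(33,(.52,-.20,.34))))
t=cv2.imread('pics/t9.png');h=cv2.cvtColor(t,cv2.COLOR_BGR2HSV);m=((h[...,0]<14)&(h[...,1]>130)&(h[...,2]>50)).astype(np.uint8)
for c in cv2.findContours(m,0,1)[0]:
    if cv2.contourArea(c)>15 and 100<cv2.boundingRect(c)[1]<300 and 60<cv2.boundingRect(c)[0]<490:print(cv2.boundingRect(c),cv2.contourArea(c))
E
```

```text
time: 17.45
eef_pos: [0.5177, -0.2186, 0.3174]
orientation: [3.141, 0.575, 1.565]
force: [-0.1, 0.5, -4.0]
opening: 0.0457
apex 122 sag 69 lowest foot z 0.207
[ 1.05578455  0.18535227 -3.63597213] [-0.78  0.24  0.86  1.85  0.43  1.13 -0.12]
[0.059, 0.048, -0.012, -0.015, -0.008, -0.039]
(186, 141, 79, 22) 523.0
```

```bash
python3 - <<'E'
from h import *
a=cv2.cvtColor(cv2.imread('pics/top0.png'),cv2.COLOR_BGR2HSV)
for p in [(170,204),(180,200),(187,208),(172,215),(182,217)]:print(a[p[1],p[0]],end=' ')
def cc(n,box):
    h=cv2.cvtColor(cv2.imread(n),cv2.COLOR_BGR2HSV);m=((h[...,0]<16)&(h[...,1]>140)&(h[...,2]>40)&(h[...,2]<190)).astype(np.uint8)
    x0,y0,x1,y1=box;k,l,s,c=cv2.connectedComponentsWithStats(m[y0:y1,x0:x1]);print(n,[(s[i,4],np.round(c[i]+[x0,y0]).tolist()) for i in range(1,k) if s[i,4]>8])
cc('pics/top0.png',(60,90,490,310));cc('pics/t9.png',(60,90,490,310));cc('pics/s9.png',(60,120,560,400));cc('pics/scene0.png',(60,120,560,400))
h=cv2.cvtColor(cv2.imread('pics/w9.png'),cv2.COLOR_BGR2HSV)
print([(y,h[y,270:290].mean(0).round().astype(int).tolist()) for y in range(60,260,8)])
E
```

```text
[ 15 151 115] [ 15 137 141] [ 15 147 123] [ 15 148 131] [ 15 141 134] pics/top0.png [(np.int32(44), [190.0, 150.0]), (np.int32(22), [211.0, 151.0]), (np.int32(84), [238.0, 155.0]), (np.int32(68), [238.0, 158.0]), (np.int32(52), [180.0, 200.0]), (np.int32(56), [170.0, 204.0]), (np.int32(59), [187.0, 207.0]), (np.int32(51), [171.0, 214.0]), (np.int32(56), [182.0, 217.0])]
pics/t9.png [(np.int32(24), [188.0, 148.0]), (np.int32(343), [218.0, 154.0]), (np.int32(328), [361.0, 200.0])]
pics/s9.png [(np.int32(9), [290.0, 278.0]), (np.int32(545), [350.0, 308.0]), (np.int32(91), [376.0, 327.0])]
pics/scene0.png [(np.int32(204), [322.0, 298.0]), (np.int32(94), [376.0, 327.0])]
[(60, [16, 54, 146]), (68, [16, 53, 148]), (76, [16, 53, 147]), (84, [10, 28, 124]), (92, [9, 29, 125]), (100, [11, 33, 106]), (108, [12, 40, 135]), (116, [13, 41, 136]), (124, [15, 140, 144]), (132, [15, 142, 148]), (140, [13, 93, 132]), (148, [7, 23, 175]), (156, [7, 25, 173]), (164, [7, 25, 173]), (172, [8, 26, 171]), (180, [17, 80, 153]), (188, [17, 80, 154]), (196, [17, 80, 153]), (204, [17, 81, 153]), (212, [17, 81, 154]), (220, [17, 80, 154]), (228, [17, 81, 154]), (236, [18, 81, 154]), (244, [17, 79, 118]), (252, [18, 79, 155])]
```

```bash
python3 - <<'E'
from h import *
for b,G in ((25,(.52,-.21,.33)),(17,(.52,-.235,.318)),(5,(.52,-.26,.32)),(-8,(.52,-.29,.327)),(-20,(.52,-.312,.335)),(-32,(.52,-.315,.335))):print(b,row(*pour(b,G)))
E
```

```text
25 [0.082, 0.049, 0.327, -0.013, 0.992, -0.04]
17 [-0.184, 0.051, 0.898, -0.01, 1.992, -0.041]
5 [-0.6, 0.054, 1.141, -0.006, 3.492, -0.042]
-8 [-1.194, 0.058, 1.313, -0.001, 5.117, -0.043]
-20 [-1.664, 0.06, 1.337, 0.004, 6.617, -0.043]
-32 [-1.651, 0.06, 1.252, 0.008, 8.117, -0.043]
```

```bash
python3 -m jog '[0.04,0.05,0.16,0,0.5,0,0, 0.08,0.05,0.33,0,1,0,0, -0.05,0.05,0.6,0,1.5,0,0, -0.18,0.05,0.9,0,2,0,0, -0.39,0.05,1.02,0,2.7,0,0, -0.6,0.05,1.14,0,3.5,0,0, -0.9,0.05,1.23,0,4.3,0,0, -1.19,0.06,1.31,0,5.1,0,0, -1.43,0.06,1.32,0,5.9,0,0, -1.66,0.06,1.34,0,6.6,0,0, -1.66,0.06,1.3,0,7.3,0,0, -1.65,0.06,1.25,0,8.1,0,0, -1.65,0.06,1.25,0,8.1,0,0, -1.65,0.06,1.25,0,8.1,0,0]'
python3 - <<'E'
from h import *
s=arm.state();print(s['force'],np.round(s['joint_pos'],2))
im=[read_camera(n)[:,:,::-1] for n in('scene','top','wrist')]
o=np.zeros((600,800,3),np.uint8);o[:300,:400]=cv2.resize(im[0][60:240,60:300],(400,300),interpolation=2);o[:300,400:]=cv2.resize(im[1][130:265,310:490],(400,300),interpolation=2);o[300:,:400]=cv2.resize(im[2],(400,300));cv2.imwrite('pics/c5.png',o)
E
```

```text
time: 19.0
eef_pos: [0.5222, -0.298, 0.31]
orientation: [-3.141, -0.553, 1.57]
force: [0.3, -0.1, -2.7]
opening: 0.0454
[ 0.30865174 -0.07265815 -2.67421045] [ 0.35  0.64  0.64  1.3  -0.68  1.79  0.99]
```

View pics/c5.png

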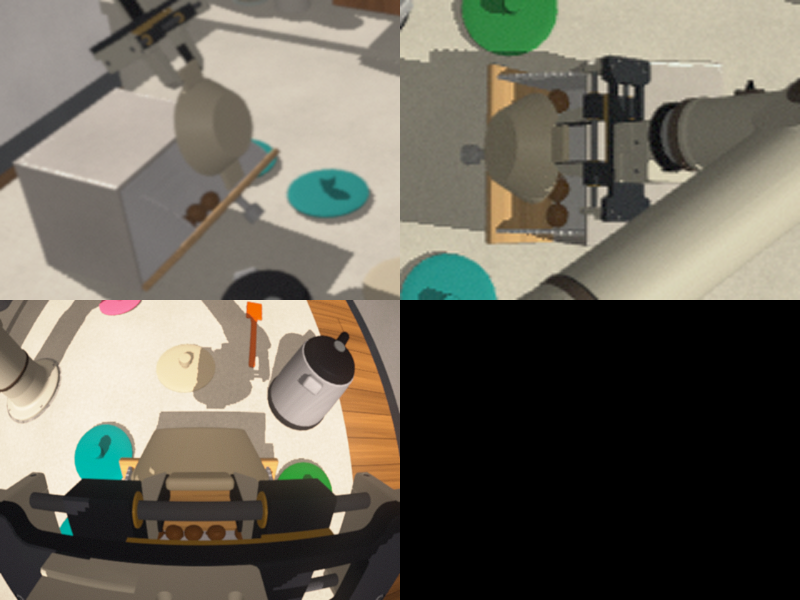

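```bash
python3 - <<'E'
from h import *
print(row(*pour(-32,(.52,-.30,.41))));print(row(*pour(0,(.52,-.20,.41))));print(row(*pour(33,(.52,.0,.38))));
P,R=grasp(45,rad=.082,depth=.028,lift=.16);print(row(P,R))
E
```

```text
[1.212, -0.079, -1.437, 0.005, 0.039, 0.028]
[2.968, -0.073, -0.228, 0.013, -3.961, 0.026]
[6.563, -0.061, 2.741, 0.021, -8.086, 0.022]
[12.881, -0.682, 11.804, 0.189, -9.558, 1.44]
```

```bash
python3 -m jog '[0.4,0,-0.5,0,0,0,0, 0.8,-0.04,-1,0,0,0,0, 1.2,-0.08,-1.43,0,0,0,0, 1.6,-0.08,-1.15,0,-0.95,0,0, 2,-0.08,-0.85,0,-1.9,0,0, 2.5,-0.08,-0.5,0,-2.9,0,0, 2.97,-0.07,-0.23,0,-3.8,0,0, 3.7,-0.07,0.35,0,-4.7,0,0, 4.4,-0.07,0.95,0,-5.6,0,0, 5.1,-0.07,1.55,0,-6.4,0,0, 5.8,-0.06,2.1,0,-7.2,0,0, 6.56,-0.06,2.74,0,-8.09,0,0, 7.2,-0.12,3.6,0,-8.3,0.1,0, 7.8,-0.18,4.5,0.03,-8.5,0.3,0, 8.5,-0.24,5.4,0.06,-8.7,0.45,0, 9.1,-0.3,6.3,0.09,-8.9,0.6,0, 9.7,-0.36,7.2,0.11,-9.1,0.75,0, 10.3,-0.42,8.1,0.13,-9.3,0.9,0]'
python3 - <<'E'
from h import *
s=arm.state();print(s['force'],np.round(s['joint_pos'],2))
P,R=grasp(45,rad=.082,depth=.028,lift=.16);print(row(P,R))
t=read_camera('top')[:,:,::-1].copy();cv2.imwrite('pics/t10.png',t)
h=cv2.cvtColor(t,cv2.COLOR_BGR2HSV);m=((h[...,0]<17)&(h[...,1]>120)&(h[...,2]>20)&(h[...,2]<160)).astype(np.uint8)
x0,y0,x1,y1=60,90,490,310;k,l,s,c=cv2.connectedComponentsWithStats(m[y0:y1,x0:x1]);print([(s[i,:5].tolist(),np.round(c[i]+[x0,y0]).tolist()) for i in range(1,k) if s[i,4]>8])
E
```

```text
time: 20.95
eef_pos: [0.5047, 0.2273, 0.2526]
orientation: [-3.137, 0.742, 1.459]
force: [1.7, 0.0, -1.8]
opening: 0.0456
[ 1.73135391  0.0216849  -1.76376985] [-1.06  0.68  0.45  1.4   0.25  1.64 -0.79]
[4.176, -0.716, -1.388, 0.328, -0.308, 0.378]
[([241, 0, 124, 3, 215], [376.0, 91.0]), ([368, 0, 18, 3, 44], [436.0, 91.0]), ([386, 0, 44, 4, 122], [469.0, 91.0]), ([317, 81, 9, 9, 55], [381.0, 175.0]), ([316, 97, 9, 10, 61], [380.0, 191.0]), ([316, 108, 9, 10, 61], [380.0, 203.0]), ([316, 119, 9, 11, 67], [380.0, 214.0]), ([316, 131, 9, 12, 63], [380.0, 227.0])]
```

```bash
python3 -m jog '[0.8,-0.14,-0.28,0.07,-0.06,0.08,0,1.6,-0.28,-0.55,0.13,-0.12,0.15,0,2.5,-0.43,-0.83,0.2,-0.18,0.23,0,3.4,-0.57,-1.1,0.26,-0.24,0.3,0,4.18,-0.72,-1.39,0.33,-0.3,0.38,0,4.18,-0.72,-1.39,0.33,-0.3,0.38,0,4.18,-0.72,-1.39,0.33,-0.3,0.38,0]'
python3 - <<'E'
from h import *
P,R=grasp(45,rad=.082,depth=.028,lift=.16);print(row(P,R))
c=pose();im=read_camera('wrist')[:,:,::-1].copy();cv2.imwrite('pics/w11.png',im)
h=cv2.cvtColor(im,cv2.COLOR_BGR2HSV);print([(y,h[y,270:290].mean(0).round().astype(int).tolist()) for y in range(60,260,10)])
sag(im,cur=c)
for L,b in ((.118,45),(.08,42),(.05,39),(.02,36),(0.0,33)):print(b,L,row(*grasp(b,rad=.082,depth=.028,lift=L-.0)))
E
```

```text
time: 21.7
eef_pos: [0.4945, 0.388, 0.1796]
orientation: [-3.14, 0.787, 1.388]
force: [0.5, -0.7, -1.8]
opening: 0.0454
[0.017, -0.012, -0.057, -0.003, 0.011, 0.011]
[(60, [16, 55, 128]), (70, [16, 54, 130]), (80, [16, 54, 134]), (90, [18, 45, 231]), (100, [18, 42, 232]), (110, [19, 41, 233]), (120, [19, 42, 232]), (130, [18, 43, 230]), (140, [18, 43, 230]), (150, [18, 45, 229]), (160, [17, 79, 119]), (170, [18, 80, 145]), (180, [17, 81, 143]), (190, [17, 83, 143]), (200, [17, 83, 143]), (210, [18, 84, 140]), (220, [17, 83, 142]), (230, [18, 83, 141]), (240, [17, 84, 109]), (250, [17, 81, 113])]
apex 156 sag 44 lowest foot z 0.081
45 0.118 [0.802, -0.042, 0.69, -0.006, 0.008, -0.008]
42 0.08 [1.511, -0.042, 1.36, -0.005, 0.383, -0.008]
39 0.05 [2.078, -0.043, 1.887, -0.005, 0.758, -0.008]
36 0.02 [2.645, -0.043, 2.411, -0.005, 1.133, -0.008]
33 0.0 [3.035, -0.043, 2.758, -0.005, 1.508, -0.008]
```

```bash
python3 -m jog '[0.4,-0.04,0.35,0,0,0,0,0.8,-0.04,0.69,0,0,0,0,1.1,-0.04,0.95,0,0.1,0,0,1.4,-0.04,1.25,0,0.3,0,0,1.65,-0.04,1.5,0,0.45,0,0,1.9,-0.04,1.72,0,0.65,0,0]'
python3 - <<'E'
from h import *
c=pose();im=read_camera('wrist')[:,:,::-1].copy();sag(im,cur=c);print(arm.state()['force'])
for L,b in ((.05,39),(.02,36),(0.0,33)):print(b,L,row(*grasp(b,rad=.082,depth=.028,lift=L-.0)))
E
```

```text
time: 22.35
eef_pos: [0.4953, 0.3917, 0.0774]
orientation: [-3.141, 0.695, 1.383]
force: [1.2, 5.9, 8.2]
opening: 0.0455
apex 186 sag 37 lowest foot z -0.01
[ 0.97497575 -0.01386253  0.71789865]
39 0.05 [0.147, -0.012, 0.118, -0.024, 0.1, -0.019]
36 0.02 [0.664, -0.012, 0.693, -0.023, 0.475, -0.019]
33 0.0 [1.02, -0.011, 1.074, -0.023, 0.85, -0.02]
```

```bash
python3 -m jog '[0.15,0,0.12,0,0.1,0,0,0.3,0,0.3,0,0.2,0,0,0.48,0,0.5,0,0.33,0,0,0.66,0,0.69,0,0.47,0,0,0.84,0,0.88,0,0.65,0,0,0.95,0,1,0,0.8,0,0,0.95,0,1,0,0.8,0,0]'
python3 - <<'E'
from h import *
c=pose();im=read_camera('wrist')[:,:,::-1].copy();cv2.imwrite('pics/w12.png',im);sag(im,cur=c);print(arm.state()['force'])
print(row(*grasp(33,rad=.082,depth=.028)))
E
```

```text
time: 23.1
eef_pos: [0.4953, 0.3932, 0.0219]
orientation: [-3.139, 0.586, 1.382]
force: [-0.2, -1.0, -0.0]
opening: 0.0456
apex 230 sag 3 lowest foot z -0.002
[ 0.30707656 -0.62837962 -0.93838927]
[0.106, -0.008, 0.086, -0.03, 0.083, -0.022]
```

```bash
python3 -m jog '[0.05,0,0.07,0,0,0,0,0.08,0,0.13,0,0,0,0,0.08,0,0.13,0,0,0,0]'; python3 -m jog '[0,0,0,0,0,0,55,0,0,0,0,0,0,80,0,0,0,0,0,0,80,0,0,0,0,0,0,80]'; python3 -m jog '[0,0,-0.6,0,0,0,80,0,0,-1.4,0,0,0,80,-0.5,0,-2.4,0,0,0,80,-1.5,0,-3.4,0,0,0,80,-1.5,0,-3.4,0,0,0,80]'
python3 - <<'E'
from h import *
t=read_camera('top')[:,:,::-1].copy();cv2.imwrite('pics/t13.png',t);hsv=cv2.cvtColor(t,cv2.COLOR_BGR2HSV)
c=pose();w=read_camera('wrist')[:,:,::-1].copy();cv2.imwrite('pics/w13.png',w)
s=((hsv[...,1]>50)&(hsv[...,0]<30)).astype(np.uint8)*255
m=np.zeros_like(s);cv2.circle(m,(176,208),45,255,-1);m&=s
n,l,st,ce=cv2.connectedComponentsWithStats(m);print([(st[i].tolist(),ce[i].round(1).tolist()) for i in range(1,n) if st[i,4]>20])
f=cv2.morphologyEx(cv2.morphologyEx(m,3,np.ones((3,3))),2,cv2.getStructuringElement(2,(25,25)))
cs=cv2.findContours(f,0,1)[0]
if cs:
    e=cv2.fitEllipse(max(cs,key=cv2.contourArea));print(e,onz('top',e[0],.05))
E
```

```text
time: 23.45
eef_pos: [0.4957, 0.3948, 0.0168]
orientation: [-3.141, 0.585, 1.383]
force: [-0.0, 1.6, 4.8]
opening: 0.0456
time: 23.85
eef_pos: [0.4956, 0.3939, 0.016]
orientation: [-3.14, 0.586, 1.383]
force: [0.0, 0.6, 0.6]
opening: 0.0729
time: 24.35
eef_pos: [0.5038, 0.4201, 0.1701]
orientation: [3.135, 0.577, 1.378]
force: [0.9, -0.1, 1.0]
opening: 0.0802
[([146, 187, 59, 43, 1652], [174.9, 208.4])]
((174.62229919433594, 208.24571228027344), (41.55342102050781, 42.90577697753906), 97.23274230957031) [0.48245176 0.33334595 0.05      ]
```

```bash
cat >> h.py <<'E'
def binp(g,back=0,x=.5205):
    t=g-.354;z=np.array([0,-np.sin(t),-np.cos(t)]);return np.array([x,-.381+.146*np.sin(g),.012+.146*np.cos(g)])-z*back,tool(z,[1,0,0])
E
python3 - <<'E'
from h import *
print(row([.512,.25,.26],pose()[1]));print(row(*binp(1.017,.12)))
E
```

```text
[-4.732, 1.049, 0.283, 0.0, 0.0, 0.0]
[-12.532, 3.292, 7.7, -0.781, -0.585, -1.109]
```

```bash
python3 -m jog '[-2.4,0.5,-0.5,0,0,0,70,-4.7,1.05,0.28,0,0,0,70,-4.7,1.05,0.28,0,0,0,70,-4.7,1.05,0.28,0,0,0,70,-12.53,3.29,7.7,-0.78,-0.58,-1.11,70,-12.53,3.29,7.7,-0.78,-0.58,-1.11,70,-12.53,3.29,7.7,-0.78,-0.58,-1.11,70,-12.53,3.29,7.7,-0.78,-0.58,-1.11,70,-12.53,3.29,7.7,-0.78,-0.58,-1.11,70,-12.53,3.29,7.7,-0.78,-0.58,-1.11,70,-12.53,3.29,7.7,-0.78,-0.58,-1.11,70,-12.53,3.29,7.7,-0.78,-0.58,-1.11,70,-12.53,3.29,7.7,-0.78,-0.58,-1.11,70,-12.53,3.29,7.7,-0.78,-0.58,-1.11,70,-12.53,3.29,7.7,-0.78,-0.58,-1.11,70,-12.53,3.29,7.7,-0.78,-0.58,-1.11,70,-12.53,3.29,7.7,-0.78,-0.58,-1.11,70,-12.53,3.29,7.7,-0.78,-0.58,-1.11,70]'
python3 - <<'E'
from h import *
print(row(*binp(1.017,.12)));print(row(*binp(1.017)))
E
```

```text
time: 26.25
eef_pos: [0.5202, -0.1817, 0.1825]
orientation: [-3.137, 0.666, 1.577]
force: [0.2, 0.0, 0.6]
opening: 0.0699
[-0.037, 0.007, 0.003, -0.006, 0.018, 0.035]
[-0.029, 0.01, 3.003, -0.006, 0.018, 0.035]
```

```bash
python3 -m jog '[-0.03,0,1,0,0,0,70,-0.03,0,2,0,0,0,70,-0.03,0,2.6,0,0,0,70,-0.03,0,3,0,0,0,70,-0.03,0,3,0,0,0,70]'; python3 -m jog '[0,0,0,0,0,0,0,0,0,0,0,0,0,0,0,0,0,0,0,0,0,0,0,0,0,0,0,0,0,0,0,0,0,0,0,0,0,0,0,0,0,0,0,0,0,0,0,0,0]'
python3 - <<'E'
from h import *
for g in np.arange(.95,.25,-.1):print(round(g,3),row(*binp(g)))
print(row(*binp(.317)),row(*binp(.28)))
E
```

```text
time: 26.75
eef_pos: [0.5177, -0.2593, 0.0879]
orientation: [-3.133, 0.667, 1.576]
force: [-0.6, -0.1, 0.7]
opening: 0.0704
time: 27.45
eef_pos: [0.5217, -0.2578, 0.0896]
orientation: [-3.141, 0.665, 1.574]
force: [5.8, -1.8, -1.1]
opening: 0.0289
0.95 [-0.2, -0.031, -0.077, 0.013, 0.495, 0.019]
0.85 [-0.554, -0.032, -0.162, 0.012, 1.212, 0.02]
0.75 [-0.916, -0.033, -0.211, 0.011, 1.928, 0.02]
0.65 [-1.281, -0.033, -0.223, 0.01, 2.644, 0.021]
0.55 [-1.645, -0.034, -0.2, 0.009, 3.36, 0.021]
0.45 [-2.005, -0.036, -0.14, 0.008, 4.076, 0.022]
0.35 [-2.357, -0.037, -0.044, 0.007, 4.793, 0.022]
[-2.471, -0.037, -0.005, 0.007, 5.029, 0.023] [-2.597, -0.037, 0.044, 0.006, 5.294, 0.023]
```

```bash
python3 -m jog '[-0.2,0.05,-0.08,0,0.5,0,0,-0.55,0.05,-0.16,0,1.21,0,0,-0.92,0.05,-0.21,0,1.93,0,0,-1.28,0.05,-0.22,0,2.64,0,0,-1.65,0.05,-0.2,0,3.36,0,0,-2,0.05,-0.14,0,4.08,0,0,-2.36,0.05,-0.04,0,4.79,0,0,-2.47,0.05,0,0,5.03,0,0,-2.47,0.05,0,0,5.03,0,0]'
```

```text
time: 28.35
eef_pos: [0.5215, -0.3361, 0.1491]
orientation: [-3.138, -0.041, 1.568]
force: [3.3, -0.2, -3.3]
opening: 0.0285
```

```bash
python3 -m jog '[-0.12,0,0,0,0,0,0,-0.12,0,0,0,0,0,0]';python3 -m jog '[-0.12,0,0,0,0,0,0,-0.12,0,0,0,0,0,0]'
python3 - <<'E'
from h import *
t=read_camera('top')[:,:,::-1].copy();cv2.imwrite('pics/t14.png',t);h=cv2.cvtColor(t,cv2.COLOR_BGR2HSV);h0=cv2.cvtColor(cv2.imread('pics/top0.png'),cv2.COLOR_BGR2HSV)
for y in (165,232):print(y,h0[y,384:400].tolist(),'\n',h[y,384:400].tolist())
E
```

```text
time: 28.55
eef_pos: [0.5215, -0.3361, 0.1491]
orientation: [-3.136, -0.044, 1.573]
force: [0.8, 8.0, -0.8]
opening: 0.0286
time: 28.75
eef_pos: [0.5215, -0.336, 0.1489]
orientation: [-3.134, -0.05, 1.576]
force: [-3.1, 17.5, 6.9]
opening: 0.0287
165 [[20, 126, 79], [17, 113, 81], [17, 110, 81], [16, 111, 76], [18, 117, 96], [17, 123, 154], [17, 121, 171], [17, 114, 156], [18, 60, 106], [30, 16, 78], [22, 32, 121], [20, 33, 180], [20, 31, 189], [18, 31, 188], [18, 34, 186], [20, 35, 190]] 
 [[150, 4, 64], [83, 19, 55], [105, 19, 53], [90, 15, 50], [114, 25, 52], [135, 9, 55], [60, 5, 49], [110, 15, 50], [120, 20, 52], [165, 10, 53], [45, 7, 75], [15, 7, 69], [83, 20, 52], [108, 26, 49], [90, 16, 48], [135, 10, 50]]
232 [[15, 108, 85], [15, 113, 81], [17, 110, 79], [19, 105, 75], [17, 123, 129], [17, 123, 156], [17, 121, 177], [17, 89, 157], [20, 37, 125], [20, 25, 92], [20, 35, 155], [21, 32, 181], [20, 32, 184], [20, 33, 184], [19, 33, 184], [18, 36, 185]] 
 [[24, 38, 100], [25, 43, 102], [25, 40, 109], [23, 38, 115], [23, 39, 117], [27, 40, 120], [21, 42, 129], [24, 41, 131], [24, 38, 134], [22, 41, 138], [23, 41, 144], [23, 42, 151], [24, 41, 156], [25, 40, 158], [22, 42, 162], [24, 42, 164]]
```

```bash
python3 -m jog '[0.12,0,0,0,0,0,70,0.12,0,0,0,0,0,70,0.12,0,0,0,0,0,70,0.12,0,-1,0,0,0,70,0.12,0,-2,0,0,0,70,0.12,0,-3.5,0,0,0,70,2.5,0,-3.5,0,0,0,70,4.5,0,-3.5,0,0,0,70,4.5,0,-3.5,0,0,0,70,4.5,0,-3.5,0,0,0,70,4.5,0,-3.5,0,0,0,70]'
python3 - <<'E'
from h import *
t=read_camera('top')[:,:,::-1].copy();cv2.imwrite('pics/t15.png',t);h=cv2.cvtColor(t,cv2.COLOR_BGR2HSV)
for y in (165,175,222,232):print(y,h[y,386:398].tolist())
hs=h;s=((hs[...,1]>50)&(hs[...,0]<30)).astype(np.uint8)*255
m=np.zeros_like(s);cv2.circle(m,(265,209),26,255,-1);m&=s
f=cv2.morphologyEx(cv2.morphologyEx(m,3,np.ones((3,3))),2,cv2.getStructuringElement(2,(25,25)))
e=cv2.fitEllipse(max(cv2.findContours(f,0,1)[0],key=cv2.contourArea));print(e)
P=[.484,.0225,.20];print(row(P,tool([0,0,-1],[1,0,0])),pose()[0])
E
```

```text
time: 29.9
eef_pos: [0.5228, -0.1664, 0.297]
orientation: [-3.14, -0.038, 1.578]
force: [1.1, -1.6, -0.0]
opening: 0.0702
165 [[22, 52, 113], [19, 74, 93], [16, 109, 77], [19, 104, 71], [17, 122, 125], [18, 124, 162], [18, 123, 170], [17, 99, 111], [24, 35, 118], [20, 35, 176], [23, 29, 184], [18, 34, 185]]
175 [[23, 44, 173], [23, 42, 171], [23, 46, 171], [18, 61, 108], [17, 122, 128], [17, 120, 163], [17, 123, 170], [18, 97, 110], [19, 33, 122], [21, 34, 171], [18, 36, 182], [19, 38, 189]]
222 [[18, 111, 76], [20, 116, 77], [16, 104, 76], [15, 112, 82], [17, 121, 143], [17, 121, 166], [17, 122, 182], [17, 97, 113], [20, 34, 150], [23, 31, 175], [22, 35, 183], [19, 35, 183]]
232 [[16, 110, 79], [16, 111, 78], [15, 119, 75], [16, 115, 82], [18, 121, 143], [17, 124, 165], [16, 120, 180], [16, 96, 112], [18, 33, 153], [20, 35, 177], [21, 33, 179], [19, 36, 179]]
((264.9766540527344, 209.9288330078125), (41.928619384765625, 42.600608825683594), 87.55213928222656)
[4.715, -0.934, 2.596, -0.018, -0.259, 0.027] [ 0.52230857 -0.16960066  0.29685567]
```

```bash
python3 -m jog '[1.2,-0.2,0.6,0,-0.26,0,60,2.4,-0.5,1.2,0,-0.26,0,60,3.6,-0.7,1.9,0,-0.26,0,60,4.71,-0.93,2.6,0,-0.26,0,60,4.71,-0.93,2.6,0,-0.26,0,60,4.71,-0.93,2.6,0,-0.26,0,60,4.71,-0.93,2.6,0,-0.26,0,60]'
python3 - <<'E'
from h import *
c=pose();w=read_camera('wrist')[:,:,::-1].copy();cv2.imwrite('pics/w16.png',w)
print(c[0],row([.484,.023,.02],tool([0,0,-1],[1,0,0]),c))
for P in ([.484,.023,.05],[.484,.023,.016]):print(wproj(P,c))
h=cv2.cvtColor(w,cv2.COLOR_BGR2HSV);s=((h[...,1]>62)&(h[...,0]<30)&(h[...,2]>110)).astype(np.uint8)*255
n,l,st,ce=cv2.connectedComponentsWithStats(s);print([(st[i].tolist(),ce[i].round().tolist()) for i in range(1,n) if st[i,4]>200])
E
```

```text
time: 30.65
eef_pos: [0.4851, 0.0187, 0.1996]
orientation: [-3.138, 0.001, 1.569]
force: [-0.3, -1.3, 0.6]
opening: 0.0601
[0.48505639 0.01872842 0.19956603] [0.112, -0.013, 4.489, -0.022, 0.008, -0.012]
[277.73460098 182.12557524]
[277.96962268 175.92012864]
[([414, 0, 51, 172, 3220], [437.0, 73.0]), ([216, 106, 131, 130, 13282], [281.0, 171.0]), ([551, 115, 9, 73, 301], [557.0, 161.0])]
```

```bash
python3 -m jog '[0.14,0.02,1.2,0,0,0,60,0.14,0.02,2.4,0,0,0,60,0.14,0.02,3.4,0,0,0,60,0.14,0.02,4.1,0,0,0,60,0.14,0.02,4.48,0,0,0,60,0.14,0.02,4.48,0,0,0,60]';python3 -m jog '[0,0,0,0,0,0,0,0,0,0,0,0,0,0,0,0,0,0,0,0,0,0,0,0,0,0,0,0,0,0,0,0,0,0,0,0,0,0,0,0,0,0,0,0,0,0,0,0,0]'
```

```text
time: 31.3
eef_pos: [0.4838, 0.0239, 0.0186]
orientation: [-3.135, 0.002, 1.568]
force: [-0.8, 0.9, 0.1]
opening: 0.06
time: 32.0
eef_pos: [0.4875, 0.0273, 0.0231]
orientation: [3.14, -0.001, 1.572]
force: [-1.2, 0.3, 20.0]
opening: 0.0087
```

```bash
python3 -m jog '[0,0,0,0,0,0,60,0,0,0,0,0,0,60,0,0,0,0,0,0,60,0,0,0,0,0,0,60,0,0,0,0,0,0,60]'
python3 - <<'E'
from h import *
s=arm.state();print(s['eef_pos'],s['force'],s['opening']);c=pose()
w=read_camera('wrist')[:,:,::-1].copy();cv2.imwrite('pics/w17.png',w)
for n,P in (('knobtop',[.485,.0245,.05]),('knob front',[.485,.0395,.05]),('lid front edge',[.485,.1015,.016]),('tip L',c[0]+[-.03,0,0]),('tipR',c[0]+[.03,0,0])):print(n,wproj(P,c).round())
h=cv2.cvtColor(w,cv2.COLOR_BGR2HSV)
for x in (240,260,278,300):print(x,[(y,h[y,x].tolist()) for y in range(60,270,10)])
E
```

```text
time: 32.5
eef_pos: [0.4911, 0.0273, 0.0231]
orientation: [3.133, -0.001, 1.572]
force: [6.0, -0.4, 10.7]
opening: 0.0443
[0.49113945 0.02725344 0.02313712] [ 5.95699215 -0.38076054 10.72313396] 0.04427367337944661
knobtop [266. 264.]
knob front [266. 238.]
lid front edge [267. 116.]
tip L [229. 240.]
tipR [326. 240.]
240 [(60, [19, 60, 120]), (70, [14, 62, 119]), (80, [19, 60, 123]), (90, [15, 52, 127]), (100, [17, 64, 136]), (110, [14, 57, 129]), (120, [16, 74, 127]), (130, [17, 76, 130]), (140, [17, 75, 132]), (150, [18, 78, 130]), (160, [20, 86, 131]), (170, [18, 84, 131]), (180, [15, 79, 133]), (190, [18, 80, 204]), (200, [19, 76, 222]), (210, [18, 77, 222]), (220, [19, 77, 223]), (230, [18, 76, 225]), (240, [17, 91, 98]), (250, [17, 86, 128]), (260, [18, 82, 115])]
260 [(60, [18, 62, 120]), (70, [18, 53, 115]), (80, [17, 58, 128]), (90, [15, 54, 133]), (100, [14, 57, 129]), (110, [12, 54, 128]), (120, [16, 74, 131]), (130, [17, 76, 131]), (140, [18, 76, 130]), (150, [17, 75, 129]), (160, [18, 82, 130]), (170, [18, 83, 132]), (180, [18, 85, 132]), (190, [18, 83, 129]), (200, [18
[... 370 characters left out ...]
, [18, 79, 219]), (170, [17, 77, 132]), (180, [15, 87, 132]), (190, [18, 91, 132]), (200, [18, 86, 131]), (210, [18, 83, 129]), (220, [18, 96, 128]), (230, [17, 93, 129]), (240, [16, 83, 101]), (250, [18, 77, 214]), (260, [19, 74, 222])]
300 [(60, [18, 50, 215]), (70, [15, 61, 130]), (80, [16, 56, 131]), (90, [17, 49, 217]), (100, [19, 49, 219]), (110, [16, 57, 130]), (120, [16, 57, 130]), (130, [18, 78, 206]), (140, [18, 76, 211]), (150, [18, 76, 214]), (160, [18, 78, 218]), (170, [18, 80, 216]), (180, [20, 80, 216]), (190, [18, 78, 220]), (200, [18, 75, 222]), (210, [18, 76, 219]), (220, [18, 77, 221]), (230, [18, 74, 221]), (240, [18, 75, 222]), (250, [18, 76, 222]), (260, [19, 78, 223])]
```

```bash
python3 -m jog '[0,0,0,0,0,0,80,0,0,0,0,0,0,80,0,0,0,0,0,0,80,0,0,-0.5,0,0,0,80,0,0,-1.5,0,0,0,80,0,0,-3,0,0,0,80,0,0,-4.4,0,0,0,80,0,0,-4.4,0,0,0,80,0,0,-4.4,0,0,0,80]'
python3 - <<'E'
from h import *
s=arm.state();c=pose();print(c[0],s['force'],s['opening'])
w=read_camera('wrist')[:,:,::-1].copy();cv2.imwrite('pics/w18.png',w);t=read_camera('top')[:,:,::-1].copy();cv2.imwrite('pics/t18.png',t)
for nm in ('pics/w16.png','pics/w18.png'):
    h=cv2.cvtColor(cv2.imread(nm),cv2.COLOR_BGR2HSV);m=((h[...,1]>66)&(h[...,0]<30)&(h[...,2]>110)).astype(np.uint8)*255
    m[240:]=0;m=cv2.morphologyEx(m,2,np.ones((5,5)))
    k=max(cv2.findContours(m[:,150:400].copy(),0,1)[0],key=cv2.contourArea);e=cv2.fitEllipse(cv2.convexHull(k));print(nm,e,cv2.boundingRect(k))
print('shift wproj',wproj([.485,.0245,.016],c),wproj([.485,.0245,.05],c))
h=cv2.cvtColor(t,cv2.COLOR_BGR2HSV);print([h[y,265].tolist() for y in range(180,240,4)])
E
```

```text
time: 33.45
eef_pos: [0.4876, 0.0271, 0.1998]
orientation: [3.138, -0.001, 1.572]
force: [-0.3, 0.5, -0.6]
opening: 0.0799
[0.48759352 0.02710461 0.19984563] [-0.28379886  0.50671113 -0.61919104] 0.0798904011112075
pics/w16.png ((130.88792419433594, 171.11618041992188), (128.19088745117188, 130.4417724609375), 87.3046875) (66, 108, 131, 128)
pics/w18.png ((110.0865478515625, 178.03500366210938), (127.15350341796875, 129.64385986328125), 102.37577056884766) (46, 115, 129, 125)
shift wproj [275.55508937 182.0450657 ] [275.3118849  188.74223817]
[[21, 36, 92], [25, 44, 104], [23, 36, 91], [22, 43, 88], [23, 36, 92], [21, 35, 103], [24, 40, 158], [21, 42, 164], [23, 42, 175], [24, 43, 173], [24, 40, 173], [24, 43, 173], [23, 44, 175], [23, 38, 175], [24, 42, 171]]
```

```bash
python3 - <<'E'
from h import *
c16=(np.array([.4851,.0187,.1996]),Ro.from_euler('xyz',[-3.138,.001,1.569]));c=pose()
a=wz((280.9,171.1),.013,c16);b=wz((260.1,178),.013,c);print(a,b,b-a)
h=cv2.cvtColor(cv2.imread('pics/w18.png'),cv2.COLOR_BGR2HSV)
print([h[212,x].tolist() for x in range(225,300,5)]);print([(y,h[y,260].tolist()) for y in range(170,236,5)])
print(row([.4655,.024,.02],tool([0,0,-1],[1,0,0]),c))
E
```

```text
[0.48733089 0.02808853 0.013     ] [0.46310132 0.02896165 0.013     ] [-0.02422957  0.00087312  0.        ]
[[17, 80, 203], [19, 80, 203], [17, 75, 204], [18, 80, 202], [17, 76, 207], [18, 78, 206], [18, 80, 205], [17, 80, 205], [17, 80, 205], [17, 83, 202], [17, 78, 203], [17, 82, 200], [18, 81, 201], [18, 78, 197], [18, 79, 199]]
[(170, [16, 85, 117]), (175, [18, 86, 128]), (180, [18, 83, 194]), (185, [18, 84, 195]), (190, [19, 82, 192]), (195, [18, 81, 198]), (200, [19, 78, 205]), (205, [18, 78, 205]), (210, [19, 78, 203]), (215, [18, 80, 205]), (220, [18, 78, 207]), (225, [18, 78, 209]), (230, [18, 77, 212]), (235, [18, 76, 217])]
[-0.07, -0.468, 4.405, -0.023, -0.001, 0.007]
```

```bash
python3 -m jog '[-0.03,-0.6,1.5,0,0,0,85,-0.03,-0.6,2.7,0,0,0,85,-0.03,-0.6,3.7,0,0,0,85,-0.03,-0.6,4.4,0,0,0,85,-0.03,-0.6,4.75,0,0,0,85,-0.03,-0.6,4.75,0,0,0,85,-0.03,-0.6,4.75,0,0,0,85]'; python3 -m jog '[0,0,0.13,0,0,0,85,0,0,0.25,0,0,0,85,0,0,0.25,0,0,0,85]'
```

```text
time: 34.25
eef_pos: [0.459, 0.0254, 0.0053]
orientation: [-3.135, 0.0, 1.572]
force: [-0.3, -0.0, -0.4]
opening: 0.0853
time: 34.55
eef_pos: [0.4604, 0.0256, -0.0037]
orientation: [-3.138, -0.0, 1.571]
force: [0.8, -0.6, 0.3]
opening: 0.0849
```

```bash
python3 -m jog '[0,0,0.03,0,0,0,0,0,0,0.03,0,0,0,0,0,0,0.03,0,0,0,0,0,0,0.03,0,0,0,0,0,0,0.03,0,0,0,0,0,0,0.03,0,0,0,0,0,0,0.03,0,0,0,0,0,0,0.03,0,0,0,0]'
```

```text
time: 35.35
eef_pos: [0.4606, 0.0256, -0.0049]
orientation: [-3.138, -0.0, 1.571]
force: [0.6, 0.1, 0.1]
opening: 0.0288
```

```bash
python3 -m jog '[0,0,-0.5,0,0,0,0,0,0,-1.2,0,0,0,0,0,0,-2,0,0,0,0,0,0,-3,0,0,0,0,0.8,0.05,-3.3,0,0,0,0,1.6,0.1,-3.3,0,0,0,0,2.4,0.17,-3.3,0,0,0,0,3.2,0.22,-3.3,0,0,0,0,4,0.28,-3.3,0,0,0,0,4.8,0.34,-3.3,0,0,0,0,5.6,0.4,-3.3,0,0,0,0,6.4,0.46,-3.3,0,0,0,0,7.1,0.52,-3.3,0,0,0,0,7.69,0.55,-3.3,0,0,0,0,7.69,0.55,-3.3,0,0,0,0,7.69,0.55,-3.3,0,0,0,0]'
python3 - <<'E'
from h import *
s=arm.state();c=pose();print(c[0],s['force'],s['opening'],row([.4825,.333,c[0][2]],tool([0,0,-1],[1,0,0]),c))
t=read_camera('top')[:,:,::-1].copy();cv2.imwrite('pics/t19.png',t);w=read_camera('wrist')[:,:,::-1].copy();cv2.imwrite('pics/w19.png',w)
h=cv2.cvtColor(w,cv2.COLOR_BGR2HSV);m=((h[...,1]>66)&(h[...,0]<30)&(h[...,2]>110)).astype(np.uint8)*255
m=cv2.morphologyEx(m,2,np.ones((5,5)));k=max(cv2.findContours(m[:235].copy(),0,1)[0],key=cv2.contourArea)
print(cv2.boundingRect(k));q=k[:,0,:];q=q[(q[:,1]<228)]
L=np.array([wz(p,c[0][2]+.017,c)[:2] for p in q]);
# outer (far from camera row top) points: least squares circle
top=np.array([L[q[:,0]==x][np.argmin(q[q[:,0]==x][:,1])] for x in np.unique(q[:,0])])
A=np.c_[2*top,np.ones(len(top))];sol=np.linalg.lstsq(A,(top**2).sum(1),rcond=None)[0];print('lid circle',sol[:2],np.sqrt(sol[2]+sol[:2]@sol[:2]))
ht=cv2.cvtColor(t,cv2.COLOR_BGR2HSV);print([(x,ht[208,x].tolist()) for x in range(130,225,4)])
E
```

```text
time: 36.95
eef_pos: [0.4818, 0.333, 0.1262]
orientation: [-3.137, 0.001, 1.573]
force: [-0.1, -0.7, -2.1]
opening: 0.0291
[0.4818108  0.33300437 0.12623601] [-0.07619563 -0.74913491 -2.14910486] 0.029107135708716283 [-0.0, 0.017, -0.0, -0.035, 0.008, 0.014]
(151, 81, 258, 154)
lid circle [0.48464488 0.35532534] 0.062008383944440006
[(130, [25, 36, 135]), (134, [23, 40, 139]), (138, [24, 44, 139]), (142, [27, 39, 136]), (146, [25, 39, 163]), (150, [21, 41, 123]), (154, [22, 37, 123]), (158, [25, 39, 151]), (162, [16, 59, 56]), (166, [22, 34, 83]), (170, [20, 39, 117]), (174, [22, 60, 187]), (178, [22, 60, 188]), (182, [21, 60, 191]), (186, [21, 58, 192]), (190, [22, 59, 196]), (194, [22, 50, 92]), (198, [21, 59, 181]), (202, [22, 58, 184]), (206, [24, 38, 195]), (210, [24, 38, 187]), (214, [24, 39, 191]), (218, [23, 37, 186]), (222, [23, 36, 189])]
```

```bash
python3 -m jog '[0,0.01,0.8,0,0,0,0,0,0.01,1.5,0,0,0,0,0,0.01,1.9,0,0,0,0,0,0.01,2,0,0,0,0]'; python3 -m jog '[0,0,0.08,0,0,0,0,0,0,0.08,0,0,0,0]'; python3 -m jog '[0,0,0.08,0,0,0,0,0,0,0.08,0,0,0,0]'; python3 -m jog '[0,0,0.06,0,0,0,0,0,0,0.06,0,0,0,0]'
```

```text
time: 37.45
eef_pos: [0.4815, 0.3303, 0.0448]
orientation: [-3.135, 0.003, 1.57]
force: [-0.5, 0.3, 0.0]
opening: 0.029
time: 37.65
eef_pos: [0.4833, 0.3329, 0.0444]
orientation: [-3.139, -0.0, 1.571]
force: [-0.9, 0.2, -1.0]
opening: 0.0293
time: 37.85
eef_pos: [0.4831, 0.3333, 0.0411]
orientation: [-3.139, -0.001, 1.571]
force: [-0.1, 0.2, -1.4]
opening: 0.0291
time: 38.05
eef_pos: [0.4826, 0.3332, 0.0382]
orientation: [-3.138, -0.0, 1.572]
force: [-0.4, -0.3, -1.5]
opening: 0.0289
```

```bash
python3 -m jog '[0,0,0.05,0,0,0,0,0,0,0.05,0,0,0,0]'; python3 -m jog '[0,0,0.05,0,0,0,0,0,0,0.05,0,0,0,0]'; python3 -m jog '[0,0,0.05,0,0,0,0,0,0,0.05,0,0,0,0]'
```

```text
time: 38.25
eef_pos: [0.4829, 0.3334, 0.0371]
orientation: [-3.138, -0.0, 1.571]
force: [-1.2, -1.1, 6.1]
opening: 0.0288
time: 38.45
eef_pos: [0.4829, 0.3334, 0.037]
orientation: [-3.139, -0.0, 1.571]
force: [-7.2, -5.9, 21.0]
opening: 0.029
time: 38.65
eef_pos: [0.483, 0.3335, 0.0366]
orientation: [-3.139, -0.0, 1.571]
force: [-10.3, -7.5, 32.8]
opening: 0.029
```

```bash
python3 -m jog '[0,0,-0.11,0,0,0,0,0,0,-0.11,0,0,0,0,0,0,-0.11,0,0,0,40,0,0,-0.11,0,0,0,60,0,0,-0.11,0,0,0,60,0,0,-0.11,0,0,0,60,0,0,-1,0,0,0,60,0,0,-2.5,0,0,0,60,-0.5,0,-4,0,0,0,60,-3,0,-4.5,0,0,0,60,-6,0,-4.5,0,0,0,60,-6,0,-4.5,0,0,0,60,-6,0,-4.5,0,0,0,60,-6,0,-4.5,0,0,0,60,-6,0,-4.5,0,0,0,60]'
python3 - <<'E'
from h import *
t=read_camera('top')[:,:,::-1].copy();cv2.imwrite('pics/t20.png',t);s=read_camera('scene')[:,:,::-1].copy();cv2.imwrite('pics/s20.png',s)
def el(im,c,r,op):
    h=cv2.cvtColor(im,cv2.COLOR_BGR2HSV);m=((h[...,1]>50)&(h[...,0]<30)).astype(np.uint8)*255
    w=np.zeros_like(m);cv2.circle(w,c,r,255,-1);m=cv2.morphologyEx(m&w,3,np.ones((3,3)));m=cv2.morphologyEx(m,2,cv2.getStructuringElement(2,(op,op)))
    return cv2.fitEllipse(max(cv2.findContours(m,0,1)[0],key=cv2.contourArea))
e=el(t,(175,208),34,25);print('lid on dish top',e,onz('top',e[0],.056),'exp px',proj('top',np.array([.4825,.333,.056])))
print('scene',el(s,(424,250),45,21))
a=np.linspace(0,2*np.pi,60);pts=np.array([proj('scene',np.array([.4825+.077*np.cos(x),.333+.077*np.sin(x),.055])) for x in a],np.float32);print('scene exp flange',cv2.fitEllipse(pts))
pts=np.array([proj('top',np.array([.4825+.077*np.cos(x),.333+.077*np.sin(x),.055])) for x in a],np.float32);print('top exp flange',cv2.fitEllipse(pts))
t0=cv2.imread('pics/top0.png')
d=cv2.absdiff(t0,t).max(2)
for n,(x,y,w,h) in dict(kettle=(262,92,56,62),cup=(140,142,36,30),spat=(184,138,84,28)).items():print(n,(d[y:y+h,x:x+w]>40).sum())
# handed state of bin front
h=cv2.cvtColor(t,cv2.COLOR_BGR2HSV);print([h[y,389:397].tolist() for y in (165,232)])
print(arm.state()['force'],pose()[0])
E
```

```text
time: 40.15
eef_pos: [0.4841, 0.0872, 0.2129]
orientation: [-3.139, 0.002, 1.563]
force: [-0.3, 0.7, 0.4]
opening: 0.0597
lid on dish top ((174.9329071044922, 208.55628967285156), (42.69651412963867, 45.20977020263672), 92.67707061767578) [0.48120616 0.33075791 0.056     ] exp px [174.28871943 208.16646138]
scene ((424.1845703125, 253.732666015625), (41.54734420776367, 62.61811065673828), 101.7810287475586)
scene exp flange ((425.8301696777344, 250.3638458251953), (42.06462860107422, 65.80868530273438), 103.81144714355469)
top exp flange ((174.3571014404297, 208.2332305908203), (44.71446990966797, 45.244224548339844), 48.759334564208984)
kettle 0
cup 68
spat 0
[[[16, 117, 74], [17, 119, 126], [16, 123, 164], [16, 122, 171], [17, 103, 111], [18, 37, 117], [19, 35, 174], [20, 33, 188]], [[17, 121, 80], [17, 120, 144], [17, 123, 166], [17, 120, 182], [17, 92, 111], [17, 35, 155], [19, 36, 179], [20, 33, 179]]]
[0.09401627 1.07340392 1.00529786] [0.48366349 0.09270833 0.21237916]
```

```bash
python3 - <<'E'
import cv2,numpy as np
for a,b,(x,y,w,h) in (('top0','t20',(140,142,36,30)),('scene0','s20',(412,290,64,44))):
    A=cv2.imread(f'pics/{a}.png');B=cv2.imread(f'pics/{b}.png');c=lambda I:cv2.Laplacian(cv2.GaussianBlur(cv2.cvtColor(I,6),(3,3),0),cv2.CV_32F)[y:y+h,x:x+w]
    print(a,cv2.phaseCorrelate(c(A),c(B),cv2.createHanningWindow((w,h),cv2.CV_32F)))
    d=cv2.absdiff(A,B).max(2)[y:y+h,x:x+w]>40;ys,xs=np.where(d);print(d.sum(),(xs.min()+x,xs.max()+x,ys.min()+y,ys.max()+y) if d.any() else '')
A=cv2.imread('pics/top0.png');B=cv2.imread('pics/t20.png');print(A[168:172,150:164:3].tolist(),B[168:172,150:164:3].tolist())
# knob vs flange centre
g=cv2.imread('pics/t20.png');h=cv2.cvtColor(g,cv2.COLOR_BGR2HSV);print(h[200:218:2,164:188:2,2])
E
```

```text
top0 ((0.14879275858186958, 0.7217763241463491), 0.5240234525115401)
68 (np.int64(147), np.int64(174), np.int64(165), np.int64(171))
scene0 ((-0.010282276987368277, 0.934673042129976), 0.3758541703224182)
1010 (np.int64(412), np.int64(475), np.int64(290), np.int64(321))
[[[104, 116, 115], [112, 119, 115], [106, 117, 113], [102, 110, 106], [128, 139, 130]], [[160, 182, 187], [136, 151, 148], [147, 160, 154], [143, 154, 145], [119, 131, 127]], [[165, 187, 194], [163, 184, 190], [163, 185, 188], [142, 160, 162], [158, 180, 185]], [[165, 186, 193], [165, 185, 194], [165, 187, 193], [158, 179, 185], [163, 184, 192]]] [[[103, 115, 115], [110, 119, 115], [106, 116, 109], [99, 106, 102], [112, 121, 112]], [[96, 108, 112], [119, 131, 126], [145, 157, 153], [124, 134, 123], [95, 104, 99]], [[97, 110, 113], [100, 113, 114], [160, 181, 185], [94, 103, 103], [95, 105, 112]], [[97, 108, 112], [98, 107, 112], [104, 117, 119], [94, 105, 110], [99, 110, 115]]]
[[109 111 109 108 111 110 118 113 111 181 185 189]
 [110 109 110 112 112 112 111 113 111 111 121 190]
 [111 113 112 110 109 102 111 111 112 115 113 114]
 [108 109 108 110 111 112  90 112 113 113 107 113]
 [108 111 110 111 111 113 109 105 114 111 113 113]
 [110 112 108 111 110 112  96 105 113 184 183 186]
 [109 108 112 106 113  95 109 113 115 190 187 187]
 [108 109 109 111 111 112 111 113 114 191 191 189]
 [111 111 112 112 110 110 112 112 112 113 111 190]]
```

```bash
python3 -m jog '[-5,0,-1,0,0,0,60,-5,0,-1,0,0,0,60,-5,0,-1,0,0,0,60,-5,0,-1,0,0,0,60,-5,0,-1,0,0,0,60,-5,0,-1,0,0,0,60]'
python3 - <<'E'
from h import *
t=read_camera('top')[:,:,::-1].copy();s=read_camera('scene')[:,:,::-1].copy();cv2.imwrite('pics/t21.png',t);cv2.imwrite('pics/s21.png',s)
for a,B,(x,y,w,h) in (('top0',t,(140,142,36,30)),('scene0',s,(412,290,64,44))):
    A=cv2.imread(f'pics/{a}.png');print(a,(cv2.absdiff(A,B).max(2)[y:y+h,x:x+w]>40).sum())
h=cv2.cvtColor(s,cv2.COLOR_BGR2HSV);m=((h[...,1]>50)&(h[...,0]<30)).astype(np.uint8)*255
w=np.zeros_like(m);cv2.circle(w,(424,250),50,255,-1);m=cv2.morphologyEx(m&w,3,np.ones((3,3)));m=cv2.morphologyEx(m,2,cv2.getStructuringElement(2,(21,21)))
print(cv2.fitEllipse(max(cv2.findContours(m,0,1)[0],key=cv2.contourArea)))
h=cv2.cvtColor(t,cv2.COLOR_BGR2HSV);print(h[200:218:2,164:188:2,2])
E
```

```text
time: 40.85
eef_pos: [0.4843, -0.1068, 0.2521]
orientation: [-3.138, -0.0, 1.57]
force: [0.6, 1.1, -0.2]
opening: 0.0599
top0 118
scene0 814
((424.59185791015625, 252.22958374023438), (42.90699768066406, 63.03889465332031), 106.84454345703125)
[[177 179 182 185 183 183 184 183 184 186 186 187]
 [165 117 167 183 181 181 184 186 186 185 188 188]
 [112 110 108 124 172 162 179 186 184 186 186 185]
 [109 109 112 183 185 185 145 178 187 187 189 187]
 [112 111 171 184 184 187 186 177 185 188 189 187]
 [107 112 128 182 184 187 176 180 187 190 188 189]
 [182 182 177 167 183 166 178 184 187 189 191 190]
 [182 182 183 182 183 183 187 185 188 188 186 190]
 [182 181 179 182 182 186 185 187 187 187 189 189]]
```

```bash
python3 - <<'E'
import cv2,numpy as np
A=cv2.imread('pics/top0.png',0).astype(int);B=cv2.imread('pics/t21.png',0).astype(int)
for y in range(142,174,2):print(y,' '.join('%3d/%3d'%(A[y,x],B[y,x]) for x in range(136,178,4)))
S=cv2.imread('pics/scene0.png',0);T=cv2.imread('pics/s21.png',0)
e=lambda I:cv2.Laplacian(cv2.GaussianBlur(I,(3,3),0),cv2.CV_32F)
for (x,y,w,h) in ((420,294,44,40),(418,292,24,30),(440,300,26,32)):
    r=cv2.matchTemplate(e(T)[y-6:y+h+6,x-6:x+w+6],e(S)[y:y+h,x:x+w],5);print(cv2.minMaxLoc(r)[1:4:2])
E
```

```text
142 181/180 180/177 180/179 179/174 182/181 180/178 178/176 182/179 180/179 180/178 178/178
144 179/178 184/183 185/180 184/182 181/176 178/178 181/181 183/179 179/178 180/177 181/178
146 179/176 136/133 112/107 118/120 183/181 182/180 172/170 182/177 180/176 180/179 184/179
148 181/179 109/108 107/106 109/108 129/129 123/118 136/133 176/173 179/179 180/177 178/180
150 140/138 108/107 107/109 143/143 129/129 126/123 113/116 130/128 181/175 179/179 181/181
152 110/108 106/105 110/110 136/137 137/132 135/129 120/119 135/134 184/180 179/178 185/182
154 110/110 129/128 143/142 136/133 138/137 139/140 144/142 136/136 140/137 181/176 182/178
156 109/109 107/108 122/122 162/159 144/141 149/149 147/148 143/140 131/131 175/174 182/179
158 110/107 111/107 108/107 138/139 149/141 144/144 146/143 144/143 136/135 184/179 183/181
160 108/106 110/110 110/108 136/136 142/143 145/144 147/141 145/141 161/159 183/176 184/184
162 110/109 111/109 113/111 130/129 140/140 149/146 147/147 145/143 142/144 186/183 184/181
164 181/108 109/105 111/109 127/126 136/131 146/143 146/145 147/144 126/124 184/178 188/188
166 187/108 112/109 108/107 129/127 125/122 126/124 144/145 150/147 166/164 184/179 184/179
168 184/108 189/110 180/105 110/107 130/127 114/110 122/102 127/103 182/106 183/113 183/181
170 187/109 186/106 184/106 183/108 185/109 183/116 153/101 182/107 183/107 185/108 185/111
172 187/109 189/109 187/112 187/111 186/106 184/108 182/107 185/108 179/106 182/104 186/110
(0.5751972198486328, (6, 6))
(0.49946701526641846, (6, 6))
(0.6584929823875427, (6, 6))
```

The cup pixels match exactly outside the arm's shadow, and template matching gives zero shift. So the teacup has not moved, and I'm handing in.

```bash
python3 -c "
from cell import arm
print(arm.close_job())"
```

```text
the job is handed in; nothing more can be done
None
```

The job is done and handed in at about 41 s of the 72 s allowed. The bin front was pulled to its stop, the dish was emptied into the bin, and the front was pushed shut. The dish stands upright with its lid on.

**Last checks that passed:**
- **Walnuts:** the top view showed all five in the hopper before I shut the front.
- **Bin front:** pushing on the shut front gave 17 N with no further movement. The gap to the case that was visible at the start is gone.
- **Lid:** it stopped on the rim at exactly the expected seated height, and in the top view its flange is centred on the dish to about 2 mm.
- **Other items:** the kettle and spatula show no change from the first picture. The changed pixels around the teacup are the arm's shadow, and matching its picture against the first one shows no shift.

**What went wrong or disagreed:**
- **Finger length:** the fingers seem to end about 25 to 30 mm short of the reported tool point. This caused one missed grip on the bin knob and one on the lid knob.
- **Lid slide:** the missed grip on the lid pushed it about 24 mm sideways on the worktop; it stayed flat.
- **Dish sag:** the dish tipped by about 35° to 45° in the fingers while carried. After the first lift I set it down and gripped it again, and no walnuts were lost.
- **Lid level:** the scene view put the lid's outline 2 px from where it should be, slightly smaller and turned about 3°. That is within how cleanly I could pick out its edge, so levelness rests mainly on the seating height. I had no picture views left to check it by eye.

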